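Release the display marbles from a drop cup into the jar under the shelf

TASK

The aluminium drop cup on the cork coaster holds three white display marbles. Take it by its handle, keep it level, hold it over the mouth of the wide glass jar under the low clear shelf and press its release tab up against the jar's rim, gently (a dozen newtons at most), so that the hinged bottom swings open and all three marbles drop into the jar. Then stand the empty cup back upright on its coaster, leaving the jar upright in its place, the other things undisturbed and the shelf unknocked.

Things in the scene. Friction and masses are not known exactly. Their poses are not given: they have to be found in the camera images.
- cup: Drop cup: aluminium tube, outer diameter 52, inner 46 mm, on four thin feet (tube from 16 to 58 mm up); hinged bottom, white handle; 0.12 kg. Origin: on the tube's axis, level with the feet's ends; z up. The handle rises from the rim towards -x, 42 deg above level: a tool leaning back 40 deg, fingers pointing to +x and down, lies along it. Below it the release tab juts to -x.
- cup_grip (a point): Middle of the handle's white grip, at (-60, 0, 86) mm in the cup's frame. The grip is a bar 12 mm wide (along the cup's y: pinch it so), 22 mm high, 50 mm long along its slope.
- flap (a joint): Angle of the hinged bottom, rad: 0 shut, stop at 0.62 (fully open). Hinge along the cup's y at (-24, 0, 20.5) mm in the cup's frame. Bottom and tab are one rocking plate: the tab pushed up swings the bottom down, to 8 mm below the feet. A spring shuts it: 3 to 6 N on the tab moves it, far more at the stop. Marbles roll out above about 0.5 rad, so open it to the stop, by feel; if one wedges, ease off and press again.
- tab (a point): Underside of the release tab, (-42, 0, 19) mm in the cup's frame when shut. The tab is a plate 18 mm wide (y), 3 mm thick, from x = -26 to -58 mm. Through it stands a stiff strike block, 26 (along x) by 14 mm, whose flat foot is 2 to 11 mm below the tab: set differently every time and not measured, so feel for it.
- jar: Wide open glass jar, the target: outer diameter 88, inner 80, height 90 mm, floor 6 mm thick, 0.5 kg, loose on the counter under the shelf. Origin: centre of its underside, z up. Stands at either of two places under the shelf, nearer to or farther from the robot.
- jar_rim (a point): Centre of the wide jar's mouth, level with its rim, 90 mm above its underside; rim 4 mm thick. With the cup centred over the mouth, the tab's strike block comes down on the rim; from that touch, lowering the cup 11 to 15 mm more brings the bottom to its stop. Press gently: no more than 12 N on the glass. The cup enters the mouth with 14 mm to spare all round.
- narrow_jar: Narrow empty glass jar (outer diameter 62, height 80 mm) at the other place under the shelf; leave alone. Origin: centre of its underside.
- riser: Fixed clear shelf over the jars. Origin on the counter midway between its end panels; x to its back, y along it. Board from x = -55 to 110 mm, 400 mm long, underside 225, top 235 mm up; panels 8 mm thick at y = +-196 mm; open in front (-x), which faces the robot's right. Jars stand near x = 0, y = +-77 mm, so the board overhangs their mouths. Polish bottles 70 mm high stand on it behind x = 17 mm.
- coaster: Fixed round cork coaster, 110 mm across, 6 mm thick, on which the cup stands. Origin: centre of its underside.
- marble0_center (a point): Centre of a white ceramic marble, 15 mm across, 10 g; starts in the cup.
- marble1_center (a point): Centre of a white ceramic marble, 15 mm across, 10 g; starts in the cup.
- marble2_center (a point): Centre of a white ceramic marble, 15 mm across, 10 g; starts in the cup.
- polish_a: Black nail polish bottle (27 mm across, 74 mm high) between the jars; bystander. Origin: centre of its underside.
- polish_b: Black nail polish bottle (27 mm across, 74 mm high) beyond the coaster; bystander. Origin: centre of its underside.
- polish_c: Black nail polish bottle (27 mm across, 74 mm high) in front of the shelf; bystander. Origin: centre of its underside.
- buffer: Grey nail buffer block 95 x 27 x 27 mm; bystander. Origin: centre of its underside.
- lotion: White lotion bottle 60 mm across, 150 mm high, behind the shelf; bystander. Origin: centre of its underside.
- gem_case: Flat clear case 130 x 65 x 20 mm in front of the shelf; bystander. Origin: centre of its underside.
Mind the look-alikes: they are no part of the job. Leave any blue look-alike of the jar alone.

How it is judged (in metres and radians):
On the way, in this order (a step that is already met when the one before it is completed fails the run):
1. the cup is held over the wide jar's mouth, bottom shut, marbles still in it (horizontal distance between cup and jar below 0.03 m and z of cup in the frame of jar_rim above -0.02 m and value of joint flap below 0.2 rad and distance between each of marble0_center, marble1_center, marble2_center and cup below 0.055 m), for 0.1 s.
2. the hinged bottom is swung open (above 0.4 rad) with the cup in place over the jar's mouth (value of joint flap above 0.4 rad and horizontal distance between cup and jar below 0.03 m), for 0.2 s.
At the end, for the whole second after the job is handed in: All three marbles lie inside the wide jar, which stands upright; the cup stands upright (within 0.1 rad), bottom shut, at rest on the coaster, its centre within 35 mm of the coaster's (horizontal distance between each of marble0_center, marble1_center, marble2_center and jar below 0.04 m and z of marble0_center in the frame of jar between 0 and 0.07 m and z of marble1_center in the frame of jar between 0 and 0.07 m and z of marble2_center in the frame of jar between 0 and 0.07 m and horizontal distance between cup and coaster below 0.035 m and z of cup in the frame of coaster between 0.002 and 0.01 m and angle between each of cup, jar's own z axis and vertical below 0.1 rad and value of joint flap below 0.1 rad and linear speed of cup below 0.02 m/s); the robot touches nothing.
It fails at once if the cup is tipped by more than 0.5 rad (angle between cup's own z axis and vertical above 0.5 rad).
It fails at once if the cup presses on the wide jar with more than 15 N (contact force between cup and jar above 15 N).
It fails at once if the wide jar is shifted by more than 25 mm or tipped (distance of jar from where it was at the start of the episode above 0.025 m or angle between jar's own z axis and vertical above 0.2 rad).
It fails at once if a bystander is shifted by more than 25 mm (distance of any of narrow_jar, polish_a, polish_b, polish_c, buffer, lotion, gem_case from where it was at the start of the episode above 0.025 m).
It fails at once if the shelf is knocked with more than 15 N (contact force between any of the arm, the fingers, cup and riser above 15 N).
It also fails if it takes over 72 s, if anything falls off the work surface, if the arm or the gripper's body presses on something with over 40 N, if the wrist force passes 120 N, or if a joint passes its speed limit or range.

ROBOT

A 6-joint arm with a two-finger parallel gripper is mounted at the origin on the work surface. World frame = base frame: x ahead of the robot, y to its left, z up, the work surface at z = 0. Lengths are in mm, angles in rad, forces in N, time in s.
With the tool pointing down it reaches from about 350 to 975 mm from the base axis. Payload 7.1 kg.
Tool frame: the origin (TCP) lies at the very end of the fingers, on their centre line; the grasp point (between the pads) lies 19 mm behind it; z points along the fingers, x is the direction in which the jaws open and shut, and the axes are right-handed (so a half turn about z gives the same grasp; the last joint's range is limited). The gripper opens to 88 mm and grips with 3 to 60 N. Pads are 20 mm wide; open, the fingers measure 115 mm over their backs; the gripper's body (75 mm by 178 mm) begins 61 mm behind the grasp point.
Start: joints at [-0.019, 0.423, 1.63, -0, 1.089, -0.019], TCP at [624.984, 0.026, 222.675] pointing down, gripper open.
Joint ranges: [-3, 3], [-0.9, 2.11], [0.09, 2.58], [-1.31, 4.45], [0.11, 2.69], [-2.54, 2.54]. Speed limits (rad/s): [2.39, 2.39, 3.01, 3.14, 3.14, 3.14].

INTERFACE

Orientations are given as a rotation vector (axis times angle).
In Python, from workcell import ctrl gives the robot as it stands. The module is installed in compiled form; this text tells all that it offers.
- The arm moves only by the tool move_arm, never from a script. Its argument "motion" is a list of rows, each a list of 2 entries, a list of its own where there are three numbers: the shift along the tool's x, y, z normalised to -1 to 1, where 1 is 150 mm, then the turn, a rotation vector about the tool's x, y, z normalised to -1 to 1, where 1 is 60 degrees. In form: [[[x, y, z], [rx, ry, rz]], ...]. A call has exactly 5 rows; each row is the pose to reach, as a shift and turn from the pose commanded when the call began, along the tool's axes at that moment; what a row does not reach only later rows make up. A row lasts 1/8 s, in which the tool goes at most 62.5 mm and 10.7 degrees, less where a joint would pass 70% of its speed; a pose out of reach is approached as far as the arm can. A call with a number of a shift or a turn outside -1 to 1 is refused whole. A call with a gripper value outside its range is refused whole. "gripper" is the opening, from 0 (shut) to 1 (fully open), set as the call begins (left out, the last holds). The fingers move at their own pace and stop on an object; the grip force is fixed at half the most. Time passes only in rows, so rows that repeat a pose let the fingers close, or fill a call up. It gives the time, the measured TCP pose, the force and the opening at its end, in the units of the state.
- ctrl.get_obs(): the state, without advancing time (a new reading comes with each control period).
- ctrl.get_image(name): name is "scene" or "side" or "wrist"; returns a dict with "pixels" (384x512x3 uint8, red, green, blue), "camera_matrix" (3x3 intrinsics, pixels), "R" (3x3) and "t" (3): a world point X has camera coordinates R X + t; the wrist camera has in their place "mount" (4x4, takes a point from camera to tool coordinates, whose origin is the TCP and whose axes are the tool frame's). Camera axes: x right, y down, z forward; pixel columns grow to the right and rows downward; lengths in mm; the calibration is good to about 2 mm. A picture is of the moment at which its call begins: read the wrist's pose just before it. There is no depth.
- ctrl.close_job(): hands the job in, once; it reports no verdict.
Trained networks look in the newest picture that a camera, given by its name, has taken for a name from the list of things; names that differ only in an ending like _2 or _b are one class to them, and where a whole thing is asked for, a point or a joint stands for the part that bears it (a point fixed in the world has none). Each returns a list of dicts, best first, with "p" (0 to 1); they miss things now and then, are a little off and sometimes report something else, mostly with a low value. They report only what shows in the picture. A call takes as long as a camera call. They do not tell look-alikes from the thing itself.
- ctrl.boxes_of(camera, name): "location" ([x, y, z] in mm, in world coordinates, good to about 4 mm: the middle of the surface that is visible of it).
- ctrl.regions_of(camera, name): "mask" (384x512 bool, what is visible of it).
- ctrl.pinpoint(camera, name): "location" ([x, y, z] in mm, in world coordinates, good to about 4 mm: a listed point, or the origin of a listed thing).
The state is a dict: "t": time; "qpos": joint angles; "qvel": joint speeds; "joint_torque": joint torques, N m; "ee_pos": TCP position; "orientation": TCP orientation; "ft_force": force on the tool from outside, world axes, zero at the start; "moment": the same for the moment, N m; "width": finger opening in mm.
Only numpy, scipy, OpenCV 4.12 (cv2) and the standard library are available. Lean on these libraries where they do the work, as an engineer would, in place of code of your own. Each camera call takes 0.05 s, during which the arm holds its last target.

## Working session

There is one attempt and no reset: what is moved stays moved. The work goes in short steps, Python scripts to look and compute and a tool call to move; the robot and the scene stay as the last step left them, time stands still between calls to the robot, and variables do not carry over. Pictures are saved under pics/ and viewed, and the job is handed in when it is done.

Besides the shell and the picture viewer there is one more tool, called as name(argument=value, ...), one argument or row to a line, values as JSON. move_arm: Moves the arm, as the interface text tells. Its arguments: {"type":"object","properties":{"motion":{"type":"array","items":{"type":"array"}},"gripper":{"type":"number"}},"required":["motion"]}

```bash
mkdir -p pics
cat > h.py <<'E'
import numpy as np, cv2
from scipy.spatial.transform import Rotation as Rn
from workcell import ctrl
def save(cam,name):
    im=ctrl.get_image(cam); cv2.imwrite(f'pics/{name}.png',cv2.cvtColor(im['pixels'],cv2.COLOR_RGB2BGR)); return im
E
python3 - <<'E'
from h import *
for c in ('scene','side','wrist'):
    im=save(c,c+'0'); print(c,{k:np.round(v,3).tolist() for k,v in im.items() if k!='pixels'})
for c in ('scene','side','wrist'):
  for n in ['cup','cup_grip','tab','jar','jar_rim','narrow_jar','riser','coaster','polish_a','buffer','lotion','gem_case']:
    print(c,n,[(round(d['p'],2),np.round(d['location']).tolist()) for d in ctrl.pinpoint(c,n)][:4])
o=ctrl.get_obs();print(o)
E
```

```text
scene {'camera_matrix': [[367.266, 0.0, 261.47], [0.0, 367.266, 190.37], [0.0, 0.0, 1.0]], 'R': [[0.721, 0.693, -0.001], [0.546, -0.57, -0.614], [-0.426, 0.442, -0.789]], 't': [-473.184, -249.778, 1272.524]}
side {'camera_matrix': [[398.914, 0.0, 258.182], [0.0, 398.914, 190.375], [0.0, 0.0, 1.0]], 'R': [[0.923, -0.383, -0.02], [-0.293, -0.671, -0.681], [0.248, 0.635, -0.732]], 't': [-540.378, 268.013, 916.065]}
wrist {'camera_matrix': [[296.491, 0.0, 255.826], [0.0, 296.491, 189.487], [0.0, 0.0, 1.0]], 'mount': [[1.0, -0.0, 0.0, -0.137], [0.0, 0.962, 0.274, -75.527], [-0.0, -0.274, 0.962, -161.923], [0.0, 0.0, 0.0, 1.0]]}
scene cup [(0.81, [524.0, -212.0, 8.0])]
scene cup_grip [(0.64, [505.0, -268.0, 90.0])]
scene tab [(0.59, [509.0, -258.0, 28.0])]
scene jar [(0.73, [659.0, 109.0, -0.0]), (0.65, [745.0, -77.0, -2.0])]
scene jar_rim [(0.86, [745.0, -73.0, 89.0]), (0.7, [720.0, 291.0, 90.0]), (0.6, [657.0, 106.0, 92.0])]
scene narrow_jar [(0.65, [519.0, 159.0, 1.0])]
scene riser [(0.38, [509.0, -253.0, 26.0])]
scene coaster [(0.62, [528.0, -214.0, 0.0]), (0.29, [515.0, -217.0, 37.0])
[... 1439 characters left out ...]
t gem_case [(0.87, [442.0, -102.0, 2.0])]
{'t': 1.95, 'qpos': array([-1.90146056e-02,  4.23046720e-01,  1.62987144e+00, -1.71306347e-05,
        1.08859315e+00, -1.90434745e-02]), 'qvel': array([ 0.00043631,  0.00072066,  0.00131147, -0.00018848, -0.00058743,
       -0.0013688 ]), 'joint_torque': array([ 2.77788407e-03, -5.44549048e+01, -2.74038863e+01,  6.45351503e-02,
        1.69633445e-02, -7.91595227e-06]), 'ee_pos': array([6.25007832e+02, 1.17412336e-02, 2.22719598e+02]), 'orientation': array([3.14157593e+00, 5.78242217e-05, 1.27297087e-04]), 'ft_force': array([ 0.04137728, -0.23003417, -0.21287655]), 'moment': array([-0.01131554, -0.00726591, -0.01208782]), 'width': 87.91989773450283}
```

View pictures.

View pics/scene0.png

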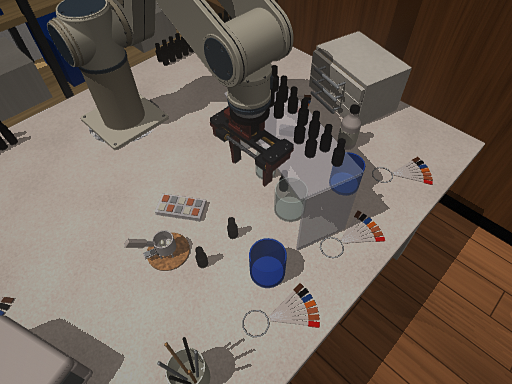

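View pics/side0.png

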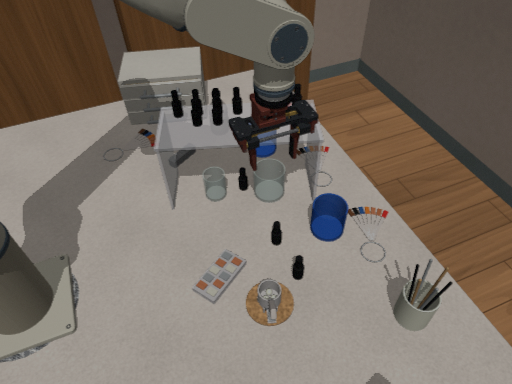

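View pics/wrist0.png

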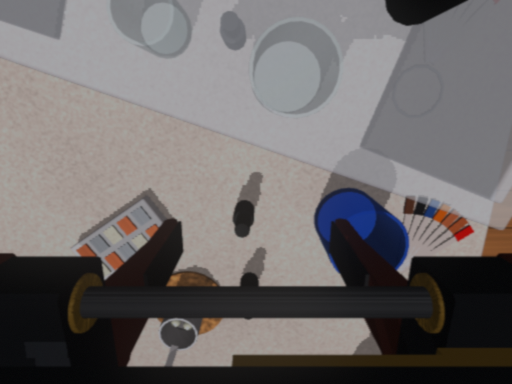

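Wide clear jar is at about (661,107), on the far side. The narrow jar is at (519,159), and the blue jars at (745,-75) and (715,287) are decoys. The cup is at (524,-212) with its handle pointing to -y. I'll back off first and tilt partway to learn how the wrist behaves.

move_arm(
  motion=[
    [[-0.1, 0.3, -0.2], [0, 0, 0]],
    [[-0.2, 0.6, -0.4], [0.1, 0, 0]],
    [[-0.3, 0.8, -0.6], [0.2, 0, 0]],
    [[-0.4, 1.0, -0.7], [0.35, 0, 0]],
    [[-0.4, 1.0, -0.7], [0.5, 0, 0]],
  ],
  gripper=1,
)

```text
t: 2.58
ee_pos: [565.2, -152.4, 330.3]
orientation: [-2.615, 0.001, -0.007]
ft_force: [-0.0, 1.1, -1.0]
width: 87.6
```

Run:
```python
from h import *
o=ctrl.get_obs();print({k:np.round(v,3).tolist() for k,v in o.items()})
for c in ('scene','side'):
  save(c,c+'1')
  for n in ['cup','cup_grip','tab','jar','jar_rim','narrow_jar','riser','coaster','polish_a','buffer','lotion']:
    print(c,n,[(round(d['p'],2),np.round(d['location']).tolist()) for d in ctrl.pinpoint(c,n)][:4])
```

```text
{'t': 2.575, 'qpos': [-0.519, 0.385, 1.529, 0.455, 1.509, -0.611], 'qvel': [-0.46, 0.422, -0.155, 0.965, 0.654, -0.6], 'joint_torque': [0.632, -58.73, -29.246, 0.241, 0.427, 0.559], 'ee_pos': [565.181, -152.38, 330.293], 'orientation': [-2.615, 0.001, -0.007], 'ft_force': [-0.047, 1.092, -0.975], 'moment': [-0.252, 0.004, -0.031], 'width': 87.558}
scene cup [(0.78, [522.0, -211.0, 8.0])]
scene cup_grip [(0.63, [505.0, -269.0, 89.0])]
scene tab [(0.52, [511.0, -255.0, 27.0])]
scene jar [(0.69, [661.0, 111.0, -2.0]), (0.6, [744.0, -78.0, 2.0])]
scene jar_rim [(0.86, [661.0, 106.0, 88.0]), (0.67, [749.0, -75.0, 86.0])]
scene narrow_jar [(0.71, [517.0, 161.0, 0.0])]
scene riser [(0.74, [608.0, -61.0, 5.0]), (0.73, [614.0, -168.0, -0.0])]
scene coaster [(0.95, [527.0, -211.0, 1.0]), (0.57, [504.0, -269.0, 89.0])]
scene polish_a [(0.67, [610.0, -60.0, 5.0]), (0.59, [615.0, -170.0, 0.0])]
scene buffer [(0.75, [662.0, 111.0, -1.0]), (0.68, [511.0, -254.0, 24.0])]
scene lotion [(0.88, [626.0, 432.0, -4.0])]
side cup [(0.84, [520.0, -212.0, 7.0])]
side cup_grip [(0.64, [504.0, -268.0, 90.0])]
side tab [(0.69, [512.0, -254.0, 24.0])]
side jar [(0.65, [746.0, -76.0, -1.0]), (0.62, [664.0, 107.0, -1.0]), (0.45, [714.0, 283.0, -1.0])]
side jar_rim [(0.77, [658.0, 104.0, 91.0]), (0.56, [752.0, -76.0, 88.0]), (0.33, [598.0, 150.0, -1.0])]
side narrow_jar [(0.6, [518.0, 161.0, 3.0])]
side riser []
side coaster [(0.74, [525.0, -210.0, -2.0])]
side polish_a [(0.74, [614.0, -173.0, 2.0]), (0.56, [601.0, 148.0, -1.0]), (0.49, [607.0, -63.0, 1.0])]
side buffer [(0.64, [472.0, 348.0, -4.0])]
side lotion []
```

```bash
cat >> h.py <<'E'
def orient(yaw,slope):
    a,s=np.radians(yaw),np.radians(slope)
    z=np.array([np.cos(s)*np.cos(a),np.cos(s)*np.sin(a),-np.sin(s)])
    x=np.array([np.sin(a),-np.cos(a),0]); y=np.cross(z,x)
    return np.c_[x,y,z]
def delta(p,R,p0=None,R0=None):
    o=ctrl.get_obs()
    if p0 is None:p0=o['ee_pos']
    if R0 is None:R0=Rn.from_rotvec(o['orientation']).as_matrix()
    d=R0.T@(np.array(p)-p0)/150
    r=np.degrees(Rn.from_matrix(R0.T@R).as_rotvec())/60
    return np.round(d,3),np.round(r,3)
E
python3 - <<'E'
from h import *
R=orient(72.5,41); print(R.round(3)); g=np.array([504.5,-268.8,92]); z=R[:,2]
for b in (90,0): 
    t=g+19*z-b*z; print(t.round(1),delta(t,R))
E
```

```text
[[ 0.954 -0.197  0.227]
 [-0.301 -0.626  0.72 ]
 [ 0.    -0.755 -0.656]]
[ 488.4 -319.9  138.6] (array([-0.51 ,  1.611,  0.525]), array([0.314, 0.186, 0.226]))
[ 508.8 -255.1   79.5] (array([-0.374,  1.434,  1.082]), array([0.314, 0.186, 0.226]))
```

move_arm(
  motion=[
    [[-0.1, 0.25, 0], [0.08, 0.05, 0.06]],
    [[-0.2, 0.5, 0], [0.16, 0.1, 0.12]],
    [[-0.35, 0.75, 0.05], [0.24, 0.14, 0.17]],
    [[-0.5, 1.0, 0.1], [0.314, 0.186, 0.226]],
    [[-0.5, 1.0, 0.1], [0.314, 0.186, 0.226]],
  ],
)

```text
t: 4.4
ee_pos: [487.5, -274.0, 236.9]
orientation: [-2.261, 0.357, -0.156]
ft_force: [0.6, -0.8, 0.3]
width: 88.0
```

Run:
```python
from h import *
o=ctrl.get_obs();print({k:np.round(v,3).tolist() for k,v in o.items()})
R=orient(72.5,41); g=np.array([504.5,-268.8,92]); z=R[:,2]
for b in (90,0): 
    t=g+19*z-b*z; print(t.round(1),delta(t,R))
```

```text
{'t': 4.4, 'qpos': [-0.891, 0.567, 1.633, 0.683, 1.524, -0.823], 'qvel': [0.066, -0.052, -0.037, 0.011, 0.012, 0.02], 'joint_torque': [-2.193, -56.248, -21.855, 1.916, 2.111, -0.224], 'ee_pos': [487.482, -274.039, 236.871], 'orientation': [-2.261, 0.357, -0.156], 'ft_force': [0.555, -0.827, 0.348], 'moment': [-0.283, 0.093, 0.013], 'width': 87.993}
[ 488.4 -319.9  138.6] (array([0.103, 0.685, 0.209]), array([-0.003, -0.   , -0.007]))
[ 508.8 -255.1   79.5] (array([0.103, 0.686, 0.809]), array([-0.003, -0.   , -0.007]))
```

Now to the pregrasp pose, followed by a wrist check.

move_arm(
  motion=[
    [[0.03, 0.2, 0.06], [0, 0, 0]],
    [[0.06, 0.4, 0.12], [0, 0, 0]],
    [[0.1, 0.6, 0.2], [0, 0, 0]],
    [[0.103, 0.685, 0.209], [0, 0, 0]],
    [[0.103, 0.685, 0.209], [0, 0, 0]],
  ],
)

```text
t: 5.03
ee_pos: [491.9, -318.6, 141.8]
orientation: [-2.265, 0.348, -0.158]
ft_force: [0.4, 0.4, -0.7]
width: 87.8
```

Run:
```python
from h import *
o=ctrl.get_obs();print({k:np.round(v,3).tolist() for k,v in o.items()})
im=save('wrist','wrist2'); save('side','side2')
for c in ('wrist','side'):
  for n in ['cup','cup_grip','tab','coaster']:
    print(c,n,[(round(d['p'],2),np.round(d['location']).tolist()) for d in ctrl.pinpoint(c,n)][:4])
R=orient(72.5,41); g=np.array([504.5,-268.8,92]); z=R[:,2]
for b in (90,0): 
    t=g+19*z-b*z; print(t.round(1),delta(t,R))
# project predicted grip and axis in wrist image
T=Rn.from_rotvec(o['orientation']).as_matrix();M=im['mount'];K=im['camera_matrix']
img=cv2.imread('pics/wrist2.png')
a=np.radians(72.5)
for P in ([0,0,58],[-60,0,86],[-41,0,69],[-79,0,103]):
    w=np.array([522.5+np.cos(a)*P[0],-211.5+np.sin(a)*P[0],6+P[2]])
    t=T.T@(w-o['ee_pos']); c=M[:3,:3].T@(t-M[:3,3]); u=K@c; u=u[:2]/u[2]; print(P,u.round(1)); cv2.circle(img,(int(u[0]),int(u[1])),2,(0,0,255),-1)
cv2.imwrite('pics/wrist2b.png',img)
```

```text
{'t': 5.025, 'qpos': [-0.926, 0.74, 1.569, 0.665, 1.455, -0.92], 'qvel': [0.004, -0.027, 0.003, 0.006, 0.007, 0.004], 'joint_torque': [-0.322, -62.451, -19.493, 1.701, 2.26, -0.05], 'ee_pos': [491.855, -318.636, 141.841], 'orientation': [-2.265, 0.348, -0.158], 'ft_force': [0.352, 0.364, -0.664], 'moment': [-0.248, 0.135, -0.045], 'width': 87.833}
wrist cup [(0.8, [523.0, -213.0, 3.0])]
wrist cup_grip [(0.69, [507.0, -272.0, 94.0])]
wrist tab [(0.89, [510.0, -252.0, 32.0])]
wrist coaster [(0.27, [608.0, -61.0, -2.0])]
side cup [(0.88, [519.0, -212.0, 6.0])]
side cup_grip [(0.71, [502.0, -268.0, 90.0])]
side tab [(0.62, [511.0, -250.0, 25.0])]
side coaster [(0.68, [527.0, -210.0, -2.0]), (0.24, [439.0, -106.0, -4.0])]
[ 488.4 -319.9  138.6] (array([-0.018,  0.026,  0.004]), array([0.001, 0.   , 0.   ]))
[ 508.8 -255.1   79.5] (array([-0.018,  0.026,  0.604]), array([0.001, 0.   , 0.   ]))
[0, 0, 58] [253.3 167.3]
[-60, 0, 86] [252.6 204.3]
[-41, 0, 69] [252.9 195.7]
[-79, 0, 103] [252.2 214.9]
```

View pics/wrist2b.png

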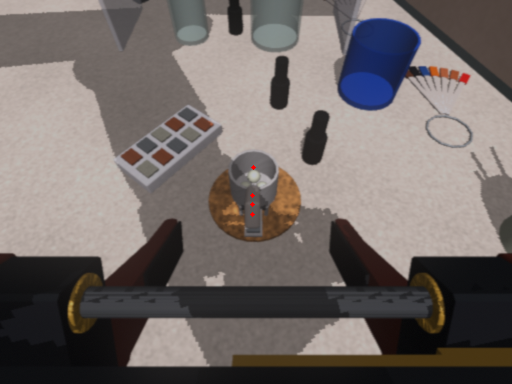

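View pics/side2.png

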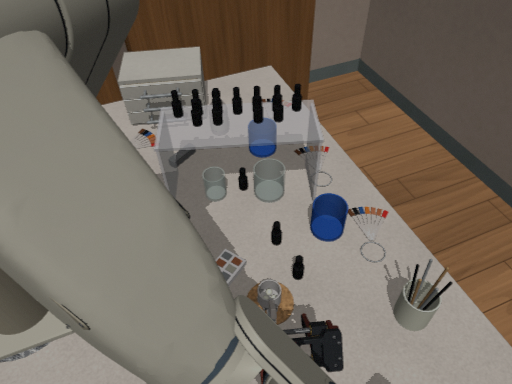

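Run:
```python
import cv2
i=cv2.imread('pics/wrist2.png')[135:255,190:320]; cv2.imwrite('pics/w2c.png',cv2.resize(i,None,fx=5,fy=5,interpolation=cv2.INTER_CUBIC))
```

```text
(no output)
```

View pics/w2c.png

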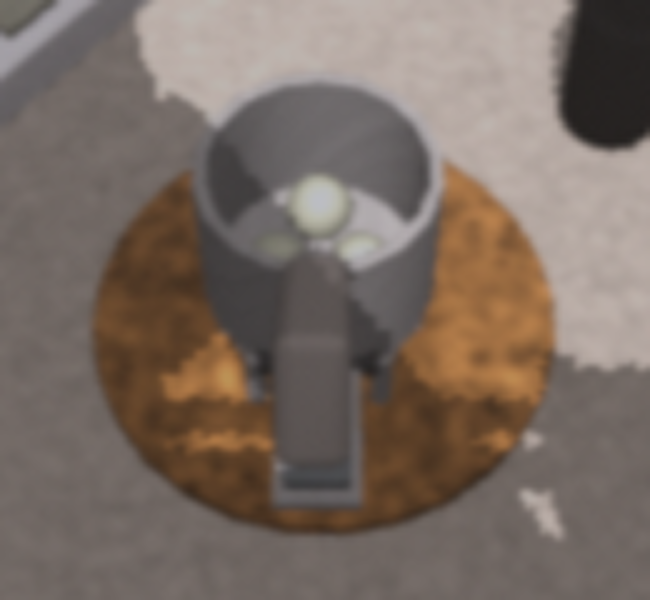

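The projected grip points land on the handle: the end face centre is at about (252,215), as predicted, and the three marbles are visible inside. I'll advance along the tool axis.

move_arm(
  motion=[
    [[-0.018, 0.026, 0.1], [0, 0, 0]],
    [[-0.018, 0.026, 0.25], [0, 0, 0]],
    [[-0.018, 0.026, 0.4], [0, 0, 0]],
    [[-0.018, 0.026, 0.53], [0, 0, 0]],
    [[-0.018, 0.026, 0.604], [0, 0, 0]],
  ],
)

```text
t: 6.15
ee_pos: [508.7, -253.5, 78.0]
orientation: [-2.264, 0.348, -0.156]
ft_force: [-0.2, -0.2, -0.3]
width: 87.7
```

Run:
```python
from h import *
o=ctrl.get_obs();print({k:np.round(v,3).tolist() for k,v in o.items()})
save('wrist','wrist3')
R=orient(72.5,41); g=np.array([504.5,-268.8,92]); z=R[:,2]
t=g+19*z; print(t.round(1),delta(t,R))
```

```text
{'t': 6.15, 'qpos': [-0.845, 0.796, 1.663, 0.735, 1.304, -0.974], 'qvel': [0.076, 0.05, 0.059, 0.079, -0.132, -0.047], 'joint_torque': [-0.265, -62.654, -15.41, 1.54, 2.601, 0.052], 'ee_pos': [508.733, -253.464, 78.045], 'orientation': [-2.264, 0.348, -0.156], 'ft_force': [-0.15, -0.226, -0.296], 'moment': [-0.314, 0.14, 0.013], 'width': 87.726}
[ 508.8 -255.1   79.5] (array([ 0.006, -0.   , -0.019]), array([-0.001,  0.003, -0.001]))
```

View pics/wrist3.png

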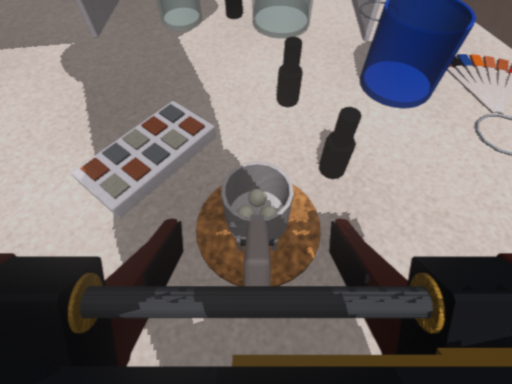

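The handle lies centred between the fingers at about x=257. I'll close on it.

move_arm(
  motion=[
    [[0, 0, -0.01], [0, 0, 0]],
    [[0, 0, -0.01], [0, 0, 0]],
    [[0, 0, -0.01], [0, 0, 0]],
    [[0, 0, -0.01], [0, 0, 0]],
    [[0, 0, -0.01], [0, 0, 0]],
  ],
  gripper=0,
)

```text
t: 6.82
ee_pos: [508.4, -256.5, 80.3]
orientation: [-2.265, 0.349, -0.159]
ft_force: [-0.7, -0.0, -0.3]
width: 41.1
```

move_arm(
  motion=[
    [[0, 0, 0], [0, 0, 0]],
    [[0, 0, 0], [0, 0, 0]],
    [[0, 0, 0], [0, 0, 0]],
    [[0, 0, 0], [0, 0, 0]],
    [[0, 0, 0], [0, 0, 0]],
  ],
  gripper=0,
)

```text
t: 7.45
ee_pos: [508.4, -256.3, 80.2]
orientation: [-2.265, 0.348, -0.158]
ft_force: [0.2, -0.4, -0.3]
width: 11.7
```

Run:
```python
from h import *
o=ctrl.get_obs();print({k:np.round(v,3).tolist() for k,v in o.items()})
im=save('wrist','wrist4')
i=cv2.imread('pics/wrist4.png')[130:330,150:370]; cv2.imwrite('pics/w4c.png',cv2.resize(i,None,fx=3,fy=3,interpolation=cv2.INTER_CUBIC))
```

```text
{'t': 7.45, 'qpos': [-0.848, 0.794, 1.661, 0.733, 1.308, -0.973], 'qvel': [0.0, -0.0, 0.001, -0.001, -0.001, 0.001], 'joint_torque': [-0.087, -62.714, -15.691, 1.604, 2.506, 0.029], 'ee_pos': [508.408, -256.254, 80.162], 'orientation': [-2.265, 0.348, -0.158], 'ft_force': [0.156, -0.441, -0.348], 'moment': [-0.288, 0.078, -0.012], 'width': 11.663}
```

View pics/w4c.png

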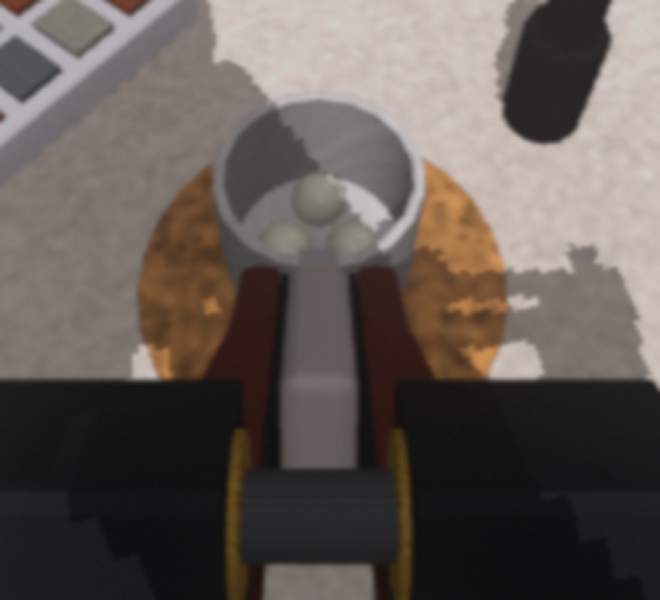

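Run:
```python
from h import *
i=cv2.imread('pics/side2.png')[85:225,135:345]; cv2.imwrite('pics/s2c.png',cv2.resize(i,None,fx=3.8,fy=3.8,interpolation=cv2.INTER_CUBIC))
i=cv2.imread('pics/scene1.png')[85:265,230:400]; cv2.imwrite('pics/sc1c.png',cv2.resize(i,None,fx=3.3,fy=3.3,interpolation=cv2.INTER_CUBIC))
```

```text
(no output)
```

View pics/s2c.png

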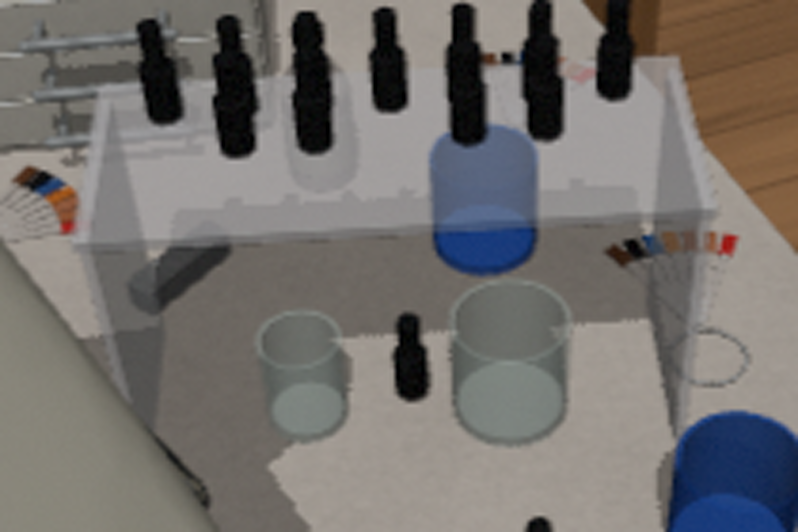

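View pics/sc1c.png

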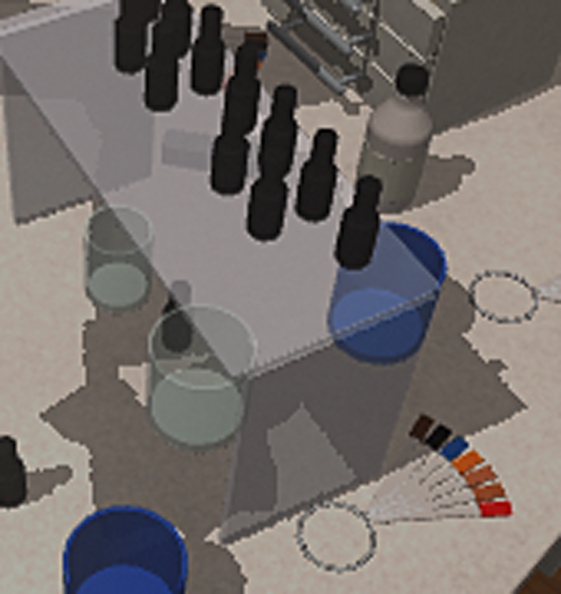

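```bash
cat >> h.py <<'E'
def onplane(im,u,v,z):
    K,R,t=im['camera_matrix'],im['R'],im['t']
    c=-R.T@t; d=R.T@(np.linalg.inv(K)@[u,v,1]); return c+d*(z-c[2])/d[2]
E
python3 - <<'E'
from h import *
s=ctrl.get_image('side'); c=ctrl.get_image('scene')
f=lambda x,y:(x/3.8+135,y/3.8+85)
g=lambda x,y:(x/3.3+230,y/3.3+85)
for n,p in dict(L=(80,238),R=(712,208)).items(): print(n,onplane(s,*f(*p),235).round(1))
print('scR',onplane(c,*g(243,372),235).round(1))
print('panel bottom front: side',onplane(s,*f(678,440),0).round(1),'scene',onplane(c,*g(222,540),0).round(1))
print('rim',onplane(s,*f(511,321),90).round(1),onplane(c,*g(203,353),90).round(1))
for cam in ('side','scene'):
  for n in('jar','jar_rim','cup'): print(cam,n,[np.round(d['location']).tolist() for d in ctrl.pinpoint(cam,n)])
E
```

```text
L [390.4 138.5 235. ]
R [756.5   7.1 235. ]
scR [764.7  14.6 235. ]
panel bottom front: side [762.4  22.5   0. ] scene [761.8  25.    0. ]
rim [662.9 102.6  90. ] [669.7  99.5  90. ]
side jar [[663.0, 105.0, -1.0], [715.0, 285.0, -1.0], [745.0, -76.0, -2.0]]
side jar_rim [[749.0, -75.0, 90.0], [663.0, 105.0, 94.0]]
side cup [[521.0, -214.0, 6.0]]
scene jar [[660.0, 110.0, -1.0], [748.0, -77.0, -3.0], [612.0, -58.0, 4.0], [528.0, -211.0, -0.0]]
scene jar_rim [[662.0, 106.0, 92.0], [747.0, -76.0, 89.0], [718.0, 290.0, 86.0]]
scene cup [[522.0, -212.0, 5.0]]
```

Run:
```python
from h import *
o=ctrl.get_obs(); p=o['ee_pos']; R=Rn.from_rotvec(o['orientation']).as_matrix()
np.savez('grasp.npz',p=p,R=R)
print(p.round(2),o['orientation'].round(4),R.round(3))
z=np.array([0,0,1.]); print('up99',(R.T@(99*z)/150).round(3),'per mm up',(R.T@z/150).round(5))
```

```text
[ 508.38 -256.25   80.16] [-2.2651  0.3483 -0.1584] [[ 0.954 -0.197  0.227]
 [-0.3   -0.626  0.72 ]
 [-0.    -0.755 -0.656]]
up99 [-0.    -0.498 -0.433] per mm up [-0.      -0.00503 -0.00438]
```

Lift straight up about 99 mm.

move_arm(
  motion=[
    [[0, -0.05, -0.043], [0, 0, 0]],
    [[0, -0.15, -0.13], [0, 0, 0]],
    [[0, -0.28, -0.243], [0, 0, 0]],
    [[0, -0.4, -0.348], [0, 0, 0]],
    [[0, -0.498, -0.433], [0, 0, 0]],
  ],
)

```text
t: 8.52
ee_pos: [508.6, -256.5, 181.2]
orientation: [-2.266, 0.348, -0.16]
ft_force: [0.6, -0.2, -2.1]
width: 12.1
```

move_arm(
  motion=[
    [[0, 0, 0], [0, 0, 0]],
    [[0, 0, 0], [0, 0, 0]],
    [[0, 0, 0], [0, 0, 0]],
    [[0, 0, 0], [0, 0, 0]],
    [[0, 0, 0], [0, 0, 0]],
  ],
)

```text
t: 9.15
ee_pos: [508.3, -256.1, 178.7]
orientation: [-2.265, 0.349, -0.158]
ft_force: [0.1, 0.2, -2.4]
width: 12.0
```

```bash
cat >> h.py <<'E'
G=lambda:np.load('grasp.npz')
CUP0=np.array([522.5,-211.5,6.])
def cupnow():
    g=G(); o=ctrl.get_obs(); R=Rn.from_rotvec(o['orientation']).as_matrix()
    return o['ee_pos']+R@(g['R'].T@(CUP0-g['p'])), R@g['R'].T, R
def to(cup):  # shift in tool units for cup target with grasp orientation
    g=G(); t=np.array(cup)-CUP0+g['p']; return delta(t,g['R'])
E
python3 - <<'E'
from h import *
o=ctrl.get_obs();print({k:np.round(v,3).tolist() for k,v in o.items()})
print(cupnow()[0].round(1))
save('side','side5');save('wrist','wrist5')
print(ctrl.pinpoint('side','cup')[:1],ctrl.pinpoint('wrist','cup')[:1],ctrl.pinpoint('wrist','jar_rim')[:2])
T=np.array([662,105.5,103]);d=(T-CUP0)
for f in (0.35,0.7,1):
    c=CUP0+d*f; c[2]=103; print(c.round(1),to(c))
E
```

```text
{'t': 9.15, 'qpos': [-0.848, 0.645, 1.653, 0.711, 1.426, -0.868], 'qvel': [-0.002, -0.004, -0.001, 0.001, 0.003, 0.0], 'joint_torque': [0.001, -60.612, -20.353, 2.24, 2.693, 0.011], 'ee_pos': [508.291, -256.146, 178.687], 'orientation': [-2.265, 0.349, -0.158], 'ft_force': [0.076, 0.193, -2.438], 'moment': [-0.561, 0.276, -0.003], 'width': 11.991}
[ 522.4 -211.3  104.5]
[{'location': [523.3, -213.0, 101.9], 'p': 0.74}] [{'location': [518.5, -212.5, 99.7], 'p': 0.68}] [{'location': [663.3, 109.1, 89.0], 'p': 0.98}, {'location': [748.7, -78.4, 89.7], 'p': 0.62}]
[ 571.3 -100.6  103. ] (array([ 0.088, -0.517,  0.615]), array([-0., -0., -0.]))
[620.2  10.4 103. ] (array([ 0.176, -1.044,  1.221]), array([-0., -0., -0.]))
[662.  105.5 103. ] (array([ 0.252, -1.496,  1.74 ]), array([-0., -0., -0.]))
```

View pics/wrist5.png

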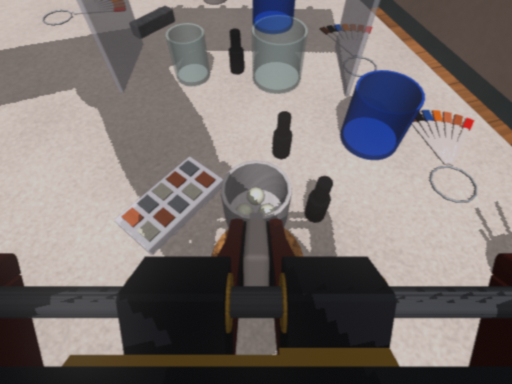

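View pics/side5.png

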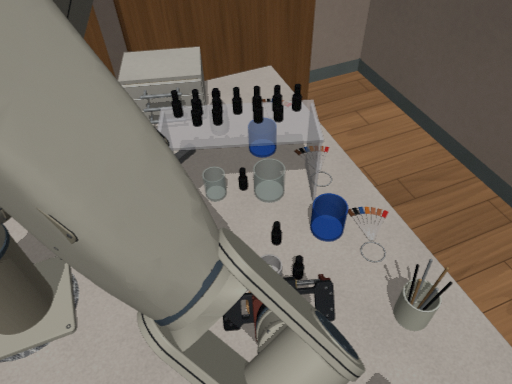

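move_arm(
  motion=[
    [[0.013, -0.078, 0.092], [0, 0, 0]],
    [[0.035, -0.207, 0.246], [0, 0, 0]],
    [[0.058, -0.34, 0.405], [0, 0, 0]],
    [[0.077, -0.452, 0.538], [0, 0, 0]],
    [[0.088, -0.517, 0.615], [0, 0, 0]],
  ],
)

```text
t: 10.02
ee_pos: [557.5, -143.1, 177.2]
orientation: [-2.265, 0.347, -0.157]
ft_force: [-1.0, -0.3, -1.3]
width: 11.7
```

Run:
```python
from h import *
o=ctrl.get_obs();print({k:np.round(v,3).tolist() for k,v in o.items()})
print(cupnow()[0].round(1))
im=save('wrist','wrist6');print([ (d['p'],d['location']) for d in ctrl.pinpoint('wrist','jar_rim')[:2]])
T=np.array([662,105.5,103]);d=(T-CUP0)
for f in (0.65,):
    c=CUP0+d*f; c[2]=103; print(c.round(1),to(c))
```

```text
{'t': 10.025, 'qpos': [-0.663, 0.603, 1.747, 0.824, 1.296, -0.806], 'qvel': [0.175, -0.026, 0.059, 0.107, -0.124, 0.065], 'joint_torque': [-0.723, -57.4, -19.501, 2.281, 2.695, -0.045], 'ee_pos': [557.459, -143.089, 177.216], 'orientation': [-2.265, 0.347, -0.157], 'ft_force': [-1.03, -0.288, -1.278], 'moment': [-0.588, 0.216, 0.007], 'width': 11.702}
[571.5 -98.3 103.1]
[(0.73, [662.0, 106.1, 87.2]), (0.66, [750.8, -76.2, 91.8])]
[613.2  -5.4 103. ] (array([ 0.08 , -0.444,  0.511]), array([-0.   ,  0.002,  0.001]))
```

View pics/wrist6.png

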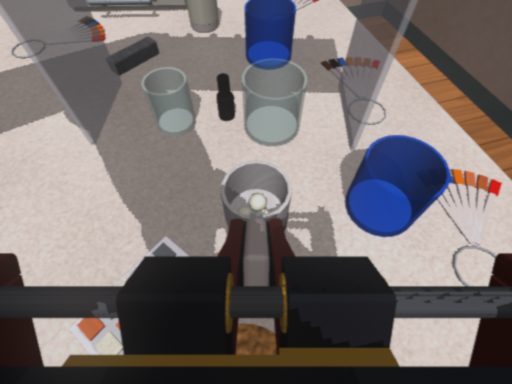

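move_arm(
  motion=[
    [[0.012, -0.067, 0.077], [0, 0, 0]],
    [[0.032, -0.178, 0.204], [0, 0, 0]],
    [[0.053, -0.293, 0.337], [0, 0, 0]],
    [[0.07, -0.389, 0.447], [0, 0, 0]],
    [[0.08, -0.444, 0.511], [0, 0, 0]],
  ],
)

```text
t: 10.75
ee_pos: [599.5, -51.0, 177.1]
orientation: [-2.265, 0.348, -0.158]
ft_force: [-0.2, -0.6, -1.9]
width: 12.0
```

Run:
```python
from h import *
o=ctrl.get_obs();print({k:np.round(v,3).tolist() for k,v in o.items()})
print(cupnow()[0].round(1))
im=save('wrist','wrist7');save('side','side7');save('scene','scene7')
for c in ('wrist','side','scene'):
  for n in ('jar_rim','cup'): print(c,n,[ (round(d['p'],2),d['location']) for d in ctrl.pinpoint(c,n)[:2]])
T=np.array([662,105.5,103]); print(to(T))
```

```text
{'t': 10.75, 'qpos': [-0.497, 0.588, 1.779, 0.921, 1.194, -0.74], 'qvel': [0.16, -0.004, 0.013, 0.089, -0.097, 0.066], 'joint_torque': [-0.623, -56.78, -19.564, 2.374, 2.5, -0.046], 'ee_pos': [599.477, -51.036, 177.089], 'orientation': [-2.265, 0.348, -0.158], 'ft_force': [-0.237, -0.553, -1.91], 'moment': [-0.629, 0.225, -0.033], 'width': 12.0}
[613.6  -6.3 102.9]
wrist jar_rim [(0.96, [748.4, -75.9, 91.7]), (0.77, [715.0, 289.7, 87.0])]
wrist cup [(0.88, [613.0, -4.7, 97.6])]
side jar_rim [(0.8, [661.5, 105.5, 91.1]), (0.62, [749.7, -76.8, 91.6])]
side cup []
scene jar_rim [(0.91, [743.8, -76.1, 90.2]), (0.62, [658.5, 109.1, 90.7])]
scene cup [(0.94, [612.8, -7.7, 102.5])]
(array([ 0.082, -0.538,  0.617]), array([ 0.   , -0.001, -0.001]))
```

View pics/wrist7.png

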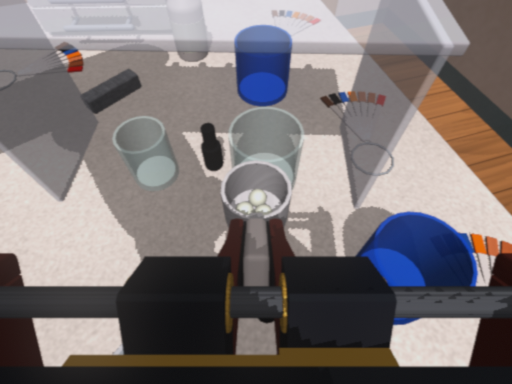

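View pics/side7.png

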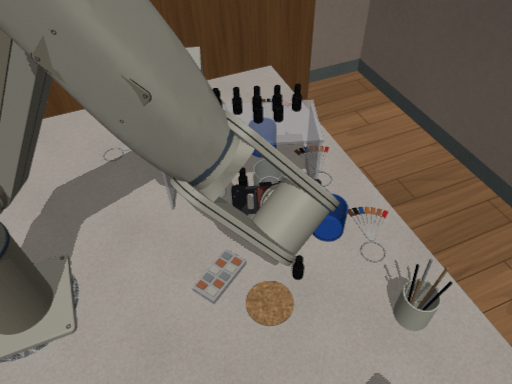

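View pics/scene7.png

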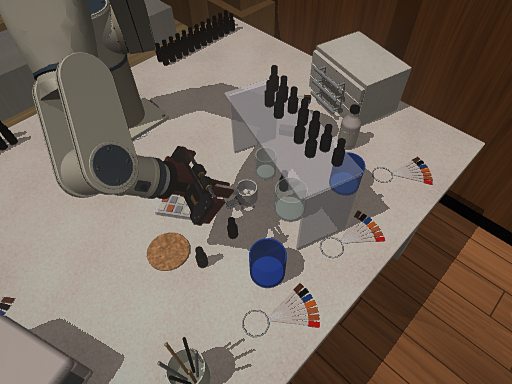

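The cup is level with its marbles and lined up with the jar mouth, and the front edge of the board is clear above. I'll enter slowly, halfway first.

move_arm(
  motion=[
    [[0.006, -0.04, 0.046], [0, 0, 0]],
    [[0.016, -0.107, 0.123], [0, 0, 0]],
    [[0.026, -0.177, 0.203], [0, 0, 0]],
    [[0.036, -0.235, 0.27], [0, 0, 0]],
    [[0.041, -0.269, 0.309], [0, 0, 0]],
  ],
)

```text
t: 11.82
ee_pos: [623.7, 6.1, 177.1]
orientation: [-2.265, 0.347, -0.158]
ft_force: [0.7, 0.1, -2.6]
width: 11.5
```

Run:
```python
from h import *
o=ctrl.get_obs();print({k:np.round(v,3).tolist() for k,v in o.items() if k in('t','ft_force','width','qpos')})
print(cupnow()[0].round(1))
im=save('wrist','wrist8');save('scene','scene8')
for c in ('wrist','scene'):
  for n in ('jar_rim','cup'): print(c,n,[ (round(d['p'],2),d['location']) for d in ctrl.pinpoint(c,n)[:2]])
T=np.array([661.5,106,102]); print(to(T))
```

```text
{'t': 11.825, 'qpos': [-0.393, 0.586, 1.782, 0.978, 1.135, -0.696], 'ft_force': [0.741, 0.079, -2.618], 'width': 11.468}
[637.8  50.8 103. ]
wrist jar_rim [(0.92, [745.9, -74.9, 89.9]), (0.56, [661.7, 110.6, 89.3])]
wrist cup [(0.68, [638.8, 51.9, 100.5])]
scene jar_rim [(0.77, [747.1, -74.0, 89.2]), (0.64, [717.4, 290.0, 89.0])]
scene cup [(0.66, [659.5, 108.1, 90.0]), (0.65, [633.6, 51.1, 102.0])]
(array([ 0.038, -0.264,  0.313]), array([ 0., -0., -0.]))
```

View pics/wrist8.png

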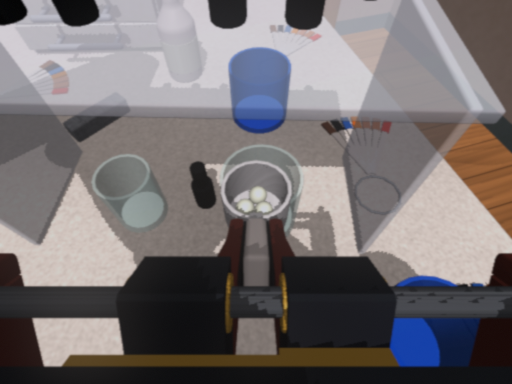

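View pics/scene8.png

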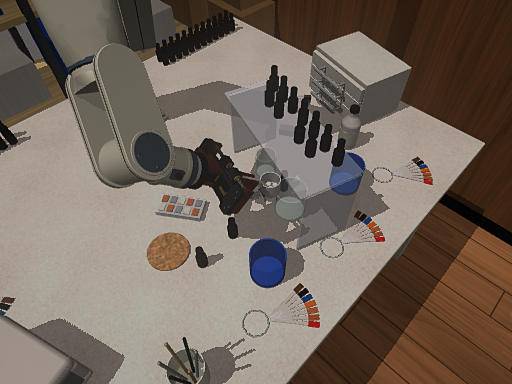

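```bash
cat >> h.py <<'E'
def projw(im,o,W):
    T=Rn.from_rotvec(o['orientation']).as_matrix();M=im['mount'];K=im['camera_matrix']
    t=(np.atleast_2d(W)-o['ee_pos'])@T; c=(t-M[:3,3])@M[:3,:3]; u=c@K.T; return u[:,:2]/u[:,2:]
def projs(im,W):
    u=(np.atleast_2d(W)@im['R'].T+im['t'])@im['camera_matrix'].T; return u[:,:2]/u[:,2:]
def circ(c,r):
    a=np.linspace(0,2*np.pi,60); return np.c_[c[0]+r*np.cos(a),c[1]+r*np.sin(a),np.full(60,c[2])]
def overlay(cam,name,jar=(661.5,106),crop=None,f=3):
    o=ctrl.get_obs(); im=ctrl.get_image(cam); g=cv2.cvtColor(im['pixels'],cv2.COLOR_RGB2BGR)
    x0,y0,x1,y1=crop; g=cv2.resize(g[y0:y1,x0:x1],None,fx=f,fy=f,interpolation=cv2.INTER_CUBIC)
    c=cupnow()[0]
    for C,r,col in ((np.array([*jar,90]),44,(0,255,0)),(c+[0,0,58],26,(0,0,255))):
        P=projw(im,o,circ(C,r)) if cam=='wrist' else projs(im,circ(C,r))
        P=((P+0.5-[x0,y0])*f-0.5).astype(np.int32); cv2.polylines(g,[P],True,col,1)
    cv2.imwrite(f'pics/{name}.png',g)
E
python3 - <<'E'
from h import *
overlay('wrist','w8o',crop=(190,120,330,250),f=4)
overlay('scene','s8o',crop=(230,140,330,240),f=5)
E
```

```text
(no output)
```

View pics/w8o.png

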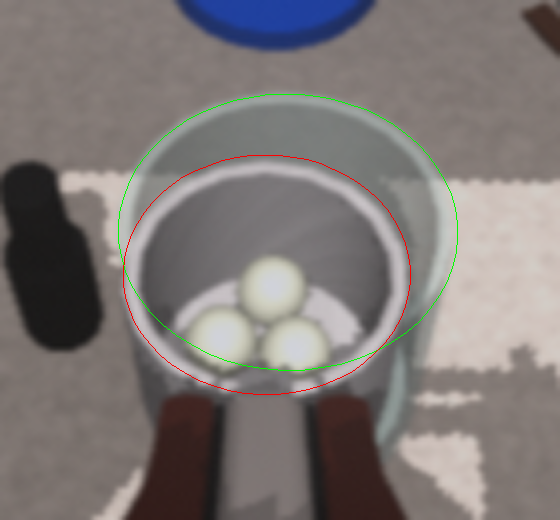

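View pics/s8o.png

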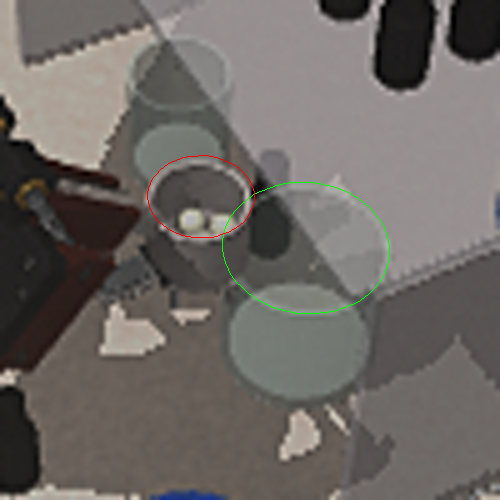

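The overlays match to within a couple of mm. Now move in to centre the cup over the mouth.

move_arm(
  motion=[
    [[0.006, -0.04, 0.046], [0, 0, 0]],
    [[0.015, -0.105, 0.123], [0, 0, 0]],
    [[0.025, -0.175, 0.205], [0, 0, 0]],
    [[0.034, -0.23, 0.272], [0, 0, 0]],
    [[0.038, -0.264, 0.313], [0, 0, 0]],
  ],
)

```text
t: 12.85
ee_pos: [647.5, 62.9, 176.1]
orientation: [-2.265, 0.347, -0.158]
ft_force: [-0.4, -0.1, -2.1]
width: 11.9
```

move_arm(
  motion=[
    [[0, 0, 0], [0, 0, 0]],
    [[0, 0, 0], [0, 0, 0]],
    [[0, 0, 0], [0, 0, 0]],
    [[0, 0, 0], [0, 0, 0]],
    [[0, 0, 0], [0, 0, 0]],
  ],
)

```text
t: 13.48
ee_pos: [647.4, 61.3, 176.2]
orientation: [-2.265, 0.349, -0.159]
ft_force: [-0.3, 0.5, -0.4]
width: 12.1
```

Run:
```python
from h import *
o=ctrl.get_obs();print({k:np.round(v,3).tolist() for k,v in o.items() if k in('t','ft_force','moment','width','qpos')})
print(cupnow()[0].round(1))
overlay('wrist','w9o',crop=(180,110,340,250),f=4)
overlay('scene','s9o',crop=(230,140,330,240),f=6)
for c in ('wrist','scene'):
  for n in ('jar_rim','cup'): print(c,n,[ (round(d['p'],2),d['location']) for d in ctrl.pinpoint(c,n)[:2]])
T=np.array([661.5,106,102]); print(to(T))
```

```text
{'t': 13.475, 'qpos': [-0.293, 0.593, 1.772, 1.03, 1.076, -0.649], 'ft_force': [-0.261, 0.451, -0.412], 'moment': [-0.652, 0.231, -0.029], 'width': 12.081}
[661.5 106.1 102. ]
wrist jar_rim []
wrist cup [(0.55, [662.3, 101.1, 98.1])]
scene jar_rim [(0.92, [660.3, 107.9, 88.9]), (0.69, [717.7, 293.1, 87.9])]
scene cup [(0.56, [661.0, 103.3, 101.2])]
(array([ 0.001,  0.002, -0.001]), array([-0., -0., -0.]))
```

View pics/w9o.png

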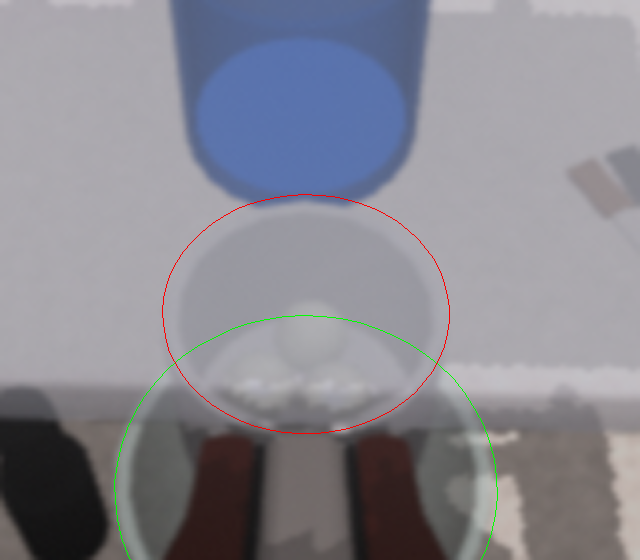

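View pics/s9o.png

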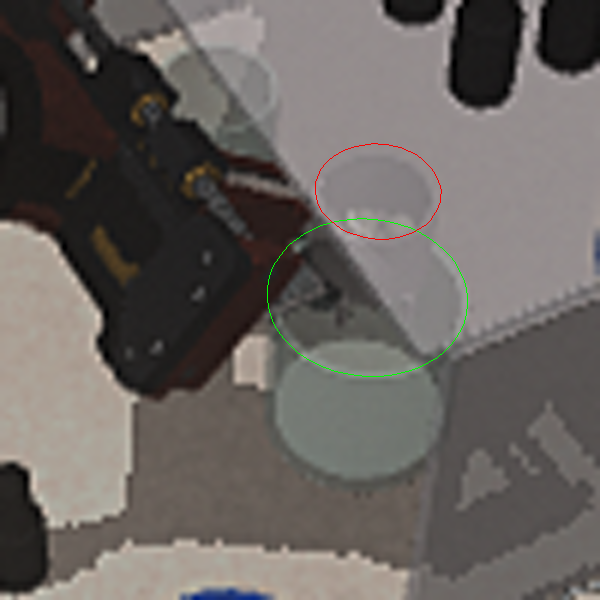

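Centred over the mouth with the marbles still in. Next, lower 16 mm to just above the possible touch heights.

move_arm(
  motion=[
    [[0, 0.015, 0.013], [0, 0, 0]],
    [[0, 0.035, 0.03], [0, 0, 0]],
    [[0, 0.055, 0.048], [0, 0, 0]],
    [[0, 0.075, 0.065], [0, 0, 0]],
    [[0, 0.08, 0.07], [0, 0, 0]],
  ],
)

```text
t: 14.4
ee_pos: [647.2, 61.7, 159.7]
orientation: [-2.265, 0.349, -0.158]
ft_force: [0.4, -0.0, -2.2]
width: 12.0
```

move_arm(
  motion=[
    [[0, 0, 0], [0, 0, 0]],
    [[0, 0.003, 0.002], [0, 0, 0]],
    [[0, 0.006, 0.005], [0, 0, 0]],
    [[0, 0.01, 0.009], [0, 0, 0]],
    [[0, 0.01, 0.009], [0, 0, 0]],
  ],
)

```text
t: 15.02
ee_pos: [647.4, 61.7, 158.2]
orientation: [-2.265, 0.348, -0.158]
ft_force: [0.7, 2.2, -1.8]
width: 11.8
```

```bash
cat > st.py <<'E'
from h import *
fs=[];ms=[]
for i in range(4):
    ctrl.get_image('side'); o=ctrl.get_obs(); fs.append(o['ft_force']);ms.append(o['moment'])
print(round(o['t'],2),np.mean(fs,0).round(2),np.std(fs,0).round(2),np.mean(ms,0).round(3),cupnow()[0].round(1),o['width'].round(1))
E
python3 st.py
```

```text
Traceback (most recent call last):
  File "st.py", line 5, in <module>
    print(round(o['t'],2),np.mean(fs,0).round(2),np.std(fs,0).round(2),np.mean(ms,0).round(3),cupnow()[0].round(1),o['width'].round(1))
                                                                                                                   ^^^^^^^^^^^^^^^^
AttributeError: 'float' object has no attribute 'round'
```

```bash
sed -i "s/o\['width'\].round(1)/round(o['width'],1)/" st.py; python3 st.py
```

```text
15.43 [ 0.01  0.12 -1.98] [0.53 0.44 0.37] [-0.629  0.232  0.018] [661.5 106.4  84.1] 11.8
```

move_arm(
  motion=[
    [[0, 0.003, 0.003], [0, 0, 0]],
    [[0, 0.006, 0.005], [0, 0, 0]],
    [[0, 0.01, 0.009], [0, 0, 0]],
    [[0, 0.01, 0.009], [0, 0, 0]],
    [[0, 0.01, 0.009], [0, 0, 0]],
  ],
)

```text
t: 16.05
ee_pos: [647.4, 61.7, 156.2]
orientation: [-2.265, 0.348, -0.158]
ft_force: [0.8, -0.4, -2.1]
width: 11.8
```

```bash
python3 st.py
```

```text
16.25 [-0.01  0.04 -2.03] [0.29 0.36 0.42] [-0.62   0.208  0.04 ] [661.5 106.4  82.1] 11.8
```

move_arm(
  motion=[
    [[0, 0.003, 0.003], [0, 0, 0]],
    [[0, 0.006, 0.005], [0, 0, 0]],
    [[0, 0.01, 0.009], [0, 0, 0]],
    [[0, 0.01, 0.009], [0, 0, 0]],
    [[0, 0.01, 0.009], [0, 0, 0]],
  ],
)

```text
t: 16.88
ee_pos: [647.4, 61.7, 154.2]
orientation: [-2.265, 0.348, -0.158]
ft_force: [0.7, -0.0, -2.8]
width: 12.3
```

```bash
python3 st.py
```

```text
17.07 [ 0.01 -0.04 -1.9 ] [0.21 0.83 0.67] [-0.598  0.2   -0.019] [661.6 106.5  80. ] 12.0
```

move_arm(
  motion=[
    [[0, 0.003, 0.003], [0, 0, 0]],
    [[0, 0.006, 0.005], [0, 0, 0]],
    [[0, 0.01, 0.009], [0, 0, 0]],
    [[0, 0.01, 0.009], [0, 0, 0]],
    [[0, 0.01, 0.009], [0, 0, 0]],
  ],
)

```text
t: 17.7
ee_pos: [647.4, 61.8, 152.1]
orientation: [-2.265, 0.348, -0.158]
ft_force: [0.5, -0.7, -1.5]
width: 11.5
```

```bash
python3 st.py
```

```text
17.9 [-0.17 -0.37 -2.09] [0.37 0.58 0.33] [-0.622  0.202  0.014] [661.5 106.5  78. ] 12.0
```

move_arm(
  motion=[
    [[0, 0.003, 0.003], [0, 0, 0]],
    [[0, 0.006, 0.005], [0, 0, 0]],
    [[0, 0.01, 0.009], [0, 0, 0]],
    [[0, 0.01, 0.009], [0, 0, 0]],
    [[0, 0.01, 0.009], [0, 0, 0]],
  ],
)

```text
t: 18.52
ee_pos: [647.5, 61.8, 150.3]
orientation: [-2.265, 0.348, -0.159]
ft_force: [-1.0, 0.0, -0.2]
width: 12.2
```

```bash
python3 st.py
```

```text
18.73 [-0.7  -0.47  0.41] [0.54 0.39 0.33] [-0.379  0.271  0.045] [661.6 106.6  76.1] 11.5
```

Touch felt at a cup height of about 77 mm (+2.5 N). I'll continue in 2-3 mm steps and watch the force.

move_arm(
  motion=[
    [[0, 0.003, 0.003], [0, 0, 0]],
    [[0, 0.006, 0.005], [0, 0, 0]],
    [[0, 0.01, 0.009], [0, 0, 0]],
    [[0, 0.015, 0.013], [0, 0, 0]],
    [[0, 0.015, 0.013], [0, 0, 0]],
  ],
)

```text
t: 19.35
ee_pos: [647.5, 62.0, 147.3]
orientation: [-2.265, 0.348, -0.158]
ft_force: [0.4, 2.1, 1.5]
width: 12.1
```

```bash
python3 st.py
```

```text
19.55 [0.9  2.64 2.22] [0.33 0.54 0.52] [ 0.376 -0.048  0.015] [661.6 106.6  73.1] 12.2
```

move_arm(
  motion=[
    [[0, 0.003, 0.003], [0, 0, 0]],
    [[0, 0.006, 0.005], [0, 0, 0]],
    [[0, 0.01, 0.009], [0, 0, 0]],
    [[0, 0.015, 0.013], [0, 0, 0]],
    [[0, 0.015, 0.013], [0, 0, 0]],
  ],
)

```text
t: 20.18
ee_pos: [647.4, 61.7, 144.0]
orientation: [-2.265, 0.349, -0.158]
ft_force: [2.0, 2.6, 1.4]
width: 11.8
```

```bash
python3 st.py
```

```text
20.38 [0.89 2.57 1.01] [0.66 0.72 0.29] [ 0.224 -0.078 -0.037] [661.5 106.5  69.9] 11.8
```

move_arm(
  motion=[
    [[0, 0.003, 0.003], [0, 0, 0]],
    [[0, 0.006, 0.005], [0, 0, 0]],
    [[0, 0.01, 0.009], [0, 0, 0]],
    [[0, 0.015, 0.013], [0, 0, 0]],
    [[0, 0.015, 0.013], [0, 0, 0]],
  ],
)

```text
t: 21.0
ee_pos: [647.5, 61.8, 141.2]
orientation: [-2.265, 0.348, -0.159]
ft_force: [0.8, 3.5, 2.4]
width: 12.0
```

```bash
python3 st.py
python3 - <<'E'
from h import *
overlay('scene','s10o',crop=(230,140,330,240),f=6)
overlay('side','sd10o',crop=(220,140,340,230),f=6)
for c in ('side','scene'):
  for n in ('jar_rim','jar','cup','marble0_center'): print(c,n,[ (round(d['p'],2),d['location']) for d in ctrl.pinpoint(c,n)[:3]])
E
```

```text
21.2 [1.03 3.31 2.49] [0.41 0.4  0.59] [ 0.513 -0.147  0.005] [661.6 106.5  67.1] 11.7
side jar_rim [(0.66, [748.0, -74.8, 91.1])]
side jar [(0.76, [712.1, 284.7, -1.5]), (0.67, [744.5, -75.1, -0.8])]
side cup [(0.47, [612.8, -174.8, 0.4])]
side marble0_center []
scene jar_rim [(0.84, [660.9, 105.8, 89.6]), (0.73, [742.7, -75.3, 86.6]), (0.61, [719.4, 289.3, 87.6])]
scene jar [(0.76, [662.0, 108.6, 0.6]), (0.59, [745.7, -73.7, -2.1])]
scene cup []
scene marble0_center []
```

View pics/s10o.png

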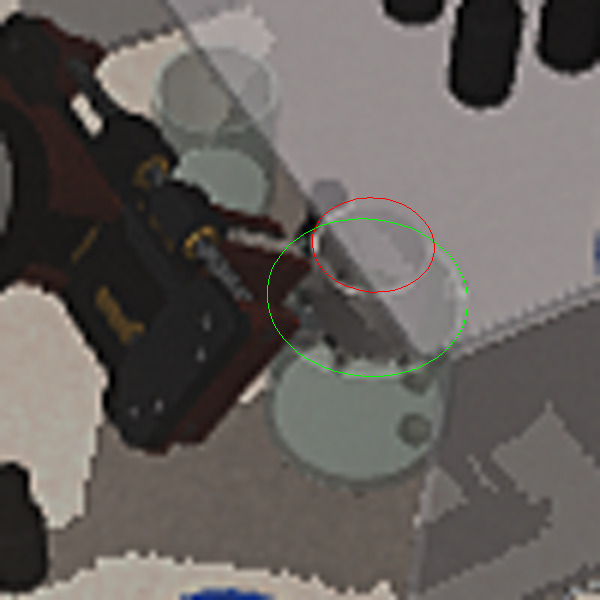

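Two marbles already appear to be on the jar floor, at about (415,430) and (415,380) in the crop. I'll ease further down to the stop.

move_arm(
  motion=[
    [[0, 0.002, 0.002], [0, 0, 0]],
    [[0, 0.005, 0.004], [0, 0, 0]],
    [[0, 0.008, 0.007], [0, 0, 0]],
    [[0, 0.01, 0.009], [0, 0, 0]],
    [[0, 0.01, 0.009], [0, 0, 0]],
  ],
)

```text
t: 22.32
ee_pos: [647.7, 62.2, 140.4]
orientation: [-2.263, 0.347, -0.159]
ft_force: [-0.3, 2.0, 9.9]
width: 11.9
```

```bash
python3 st.py
python3 - <<'E'
from h import *
overlay('scene','s11o',crop=(250,150,330,230),f=7)
for c in ('scene',):
  for n in ('jar','marble0_center'): print(c,n,[ (round(d['p'],2),d['location']) for d in ctrl.pinpoint(c,n)[:3]])
E
```

```text
22.52 [-0.37  2.67  9.04] [0.61 0.23 0.69] [ 1.447 -0.175  0.197] [661.9 107.1  66.4] 11.9
scene jar [(0.79, [745.0, -73.5, -1.0]), (0.59, [660.3, 107.3, 2.6]), (0.49, [516.3, 158.5, -0.9])]
scene marble0_center []
```

View pics/s11o.png

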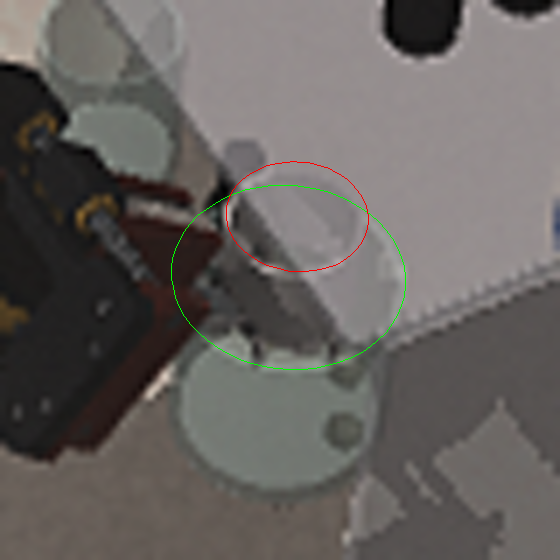

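The stop is felt at about 11 N. I'll ease off 1 mm and look for the third marble.

move_arm(
  motion=[
    [[0, -0.005, -0.004], [0, 0, 0]],
    [[0, -0.005, -0.004], [0, 0, 0]],
    [[0, -0.005, -0.004], [0, 0, 0]],
    [[0, -0.005, -0.004], [0, 0, 0]],
    [[0, -0.005, -0.004], [0, 0, 0]],
  ],
)

```text
t: 23.3
ee_pos: [647.6, 62.0, 140.6]
orientation: [-2.264, 0.348, -0.159]
ft_force: [0.0, 2.4, 5.7]
width: 11.5
```

```bash
python3 st.py
python3 - <<'E'
from h import *
overlay('wrist','w12o',crop=(180,110,340,250),f=4)
overlay('side','sd12o',crop=(220,140,340,230),f=6)
for c in ('wrist','scene','side'):
  for n in ('jar','marble0_center'): print(c,n,[ (round(d['p'],2),d['location']) for d in ctrl.pinpoint(c,n)[:3]])
E
```

```text
23.5 [0.26 3.25 6.21] [0.3  0.13 0.38] [ 0.99  -0.193  0.067] [661.8 106.8  66.5] 12.0
wrist jar []
wrist marble0_center []
scene jar [(0.79, [745.0, -73.5, -1.0]), (0.59, [660.3, 107.3, 2.6]), (0.49, [516.3, 158.5, -0.9])]
scene marble0_center []
side jar [(0.76, [744.8, -74.0, -0.4]), (0.58, [715.8, 286.2, -2.0])]
side marble0_center []
```

View pics/w12o.png

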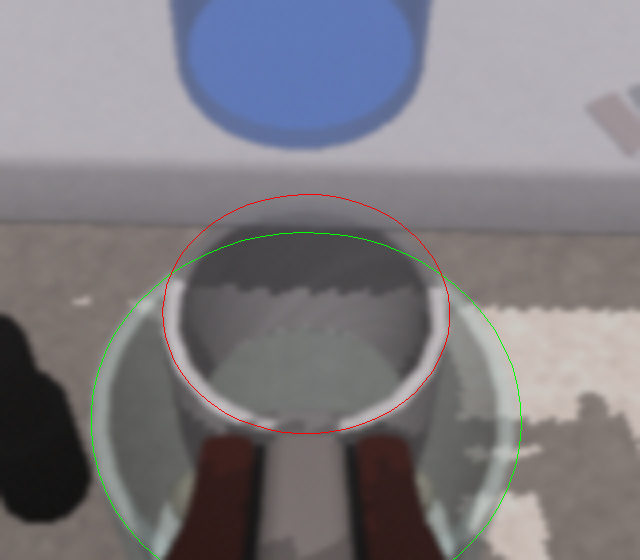

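View pics/sd12o.png

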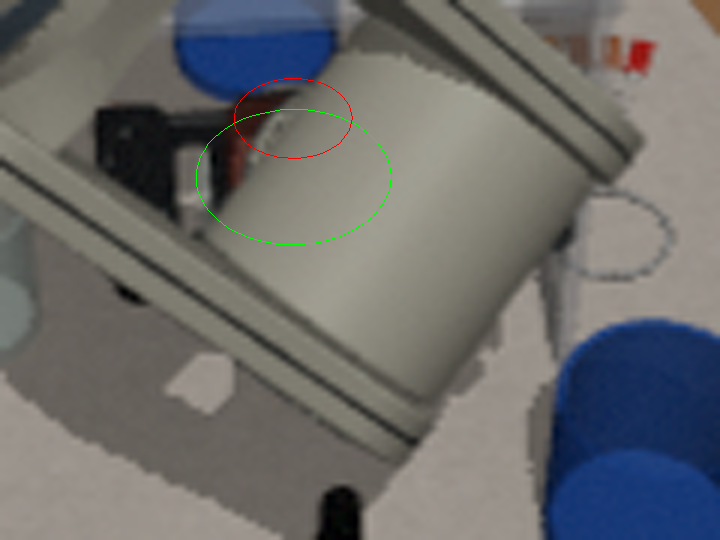

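The cup is empty: the jar floor shows through its open bottom. I'll raise it straight up, slowly at first, and check.

move_arm(
  motion=[
    [[0, -0.015, -0.013], [0, 0, 0]],
    [[0, -0.03, -0.026], [0, 0, 0]],
    [[0, -0.05, -0.044], [0, 0, 0]],
    [[0, -0.07, -0.061], [0, 0, 0]],
    [[0, -0.08, -0.07], [0, 0, 0]],
  ],
)

```text
t: 24.52
ee_pos: [647.1, 61.4, 155.7]
orientation: [-2.266, 0.349, -0.158]
ft_force: [0.7, -0.2, -1.5]
width: 11.8
```

move_arm(
  motion=[
    [[0, -0.02, -0.017], [0, 0, 0]],
    [[0, -0.04, -0.035], [0, 0, 0]],
    [[0, -0.07, -0.061], [0, 0, 0]],
    [[0, -0.092, -0.08], [0, 0, 0]],
    [[0, -0.097, -0.084], [0, 0, 0]],
  ],
)

```text
t: 25.15
ee_pos: [647.6, 61.8, 175.8]
orientation: [-2.265, 0.348, -0.159]
ft_force: [-0.9, -0.0, -2.0]
width: 11.9
```

```bash
python3 st.py
python3 - <<'E'
from h import *
overlay('wrist','w13o',crop=(180,110,340,250),f=4)
overlay('scene','s13o',crop=(250,150,330,230),f=7)
T=np.array([661.5,106,103]);d=(T-CUP0)
for f in (0.65,0.3):
    c=CUP0+d*f; c[2]=103; print(c.round(1),to(c))
E
```

```text
25.35 [ 0.19 -0.17 -1.27] [0.58 0.52 0.27] [-0.593  0.21  -0.012] [661.5 106.6 101.1] 11.6
[612.8  -5.1 103. ] (array([-0.085,  0.52 , -0.618]), array([ 0.,  0., -0.]))
[ 564.2 -116.2  103. ] (array([-0.172,  1.048, -1.225]), array([ 0.,  0., -0.]))
```

View pics/w13o.png

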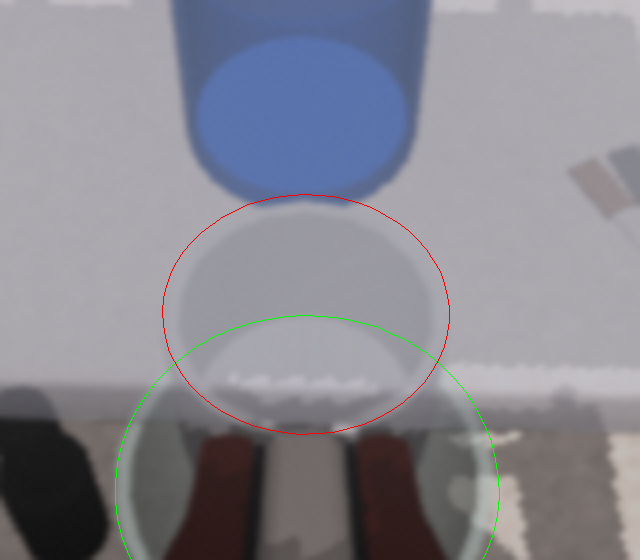

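View pics/s13o.png

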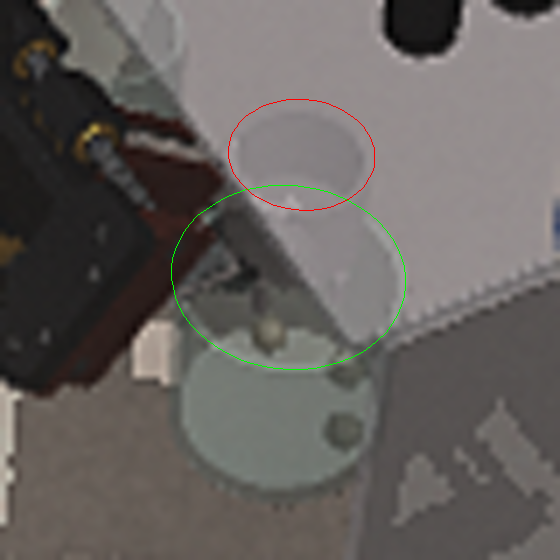

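All three marbles are in the jar, at (268,330), (345,370) and (343,430) in the crop. The jar is in place and the bottom is shut. I'll back out along the same path.

move_arm(
  motion=[
    [[-0.015, 0.09, -0.107], [0, 0, 0]],
    [[-0.036, 0.22, -0.262], [0, 0, 0]],
    [[-0.058, 0.355, -0.422], [0, 0, 0]],
    [[-0.076, 0.465, -0.553], [0, 0, 0]],
    [[-0.085, 0.52, -0.618], [0, 0, 0]],
  ],
)

```text
t: 26.08
ee_pos: [598.3, -51.9, 177.3]
orientation: [-2.265, 0.351, -0.159]
ft_force: [-0.1, -0.4, -1.7]
width: 11.9
```

Run:
```python
from h import *
print(cupnow()[0].round(1))
T=np.array([661.5,106,103]);d=(T-CUP0)
for f in (0.35,):
    c=CUP0+d*f; c[2]=105; print(c.round(1),to(c))
```

```text
[612.5  -7.1 103.1]
[ 571.2 -100.4  105. ] (array([-0.074,  0.434, -0.518]), array([ 0.   , -0.001, -0.001]))
```

move_arm(
  motion=[
    [[-0.014, 0.08, -0.095], [0, 0, 0]],
    [[-0.032, 0.19, -0.226], [0, 0, 0]],
    [[-0.051, 0.3, -0.358], [0, 0, 0]],
    [[-0.067, 0.39, -0.465], [0, 0, 0]],
    [[-0.074, 0.434, -0.518], [0, 0, 0]],
  ],
)

```text
t: 26.7
ee_pos: [557.5, -144.3, 179.2]
orientation: [-2.265, 0.349, -0.159]
ft_force: [0.4, -0.3, -1.8]
width: 11.7
```

Run:
```python
from h import *
print(cupnow()[0].round(1)); print(to([524,-211.5,105]))
print([(d['p'],d['location']) for d in ctrl.pinpoint('wrist','cup')[:1]], [(d['p'],d['location']) for d in ctrl.pinpoint('side','coaster')[:1]])
```

```text
[571.7 -99.6 105. ]
(array([-0.078,  0.53 , -0.609]), array([ 0.   , -0.001, -0.   ]))
[(0.75, [660.7, 104.6, 99.5])] [(0.65, [525.9, -210.3, -0.7])]
```

move_arm(
  motion=[
    [[-0.014, 0.095, -0.11], [0, 0, 0]],
    [[-0.034, 0.23, -0.264], [0, 0, 0]],
    [[-0.054, 0.365, -0.42], [0, 0, 0]],
    [[-0.07, 0.475, -0.545], [0, 0, 0]],
    [[-0.078, 0.53, -0.609], [0, 0, 0]],
  ],
)

```text
t: 27.42
ee_pos: [509.9, -256.6, 179.1]
orientation: [-2.265, 0.349, -0.159]
ft_force: [1.2, -0.3, -1.2]
width: 12.1
```

move_arm(
  motion=[
    [[0, 0.04, 0.035], [0, 0, 0]],
    [[0, 0.12, 0.105], [0, 0, 0]],
    [[0, 0.22, 0.192], [0, 0, 0]],
    [[0, 0.32, 0.279], [0, 0, 0]],
    [[0, 0.4, 0.348], [0, 0, 0]],
  ],
)

```text
t: 28.05
ee_pos: [510.1, -254.4, 97.8]
orientation: [-2.264, 0.348, -0.157]
ft_force: [0.4, 0.2, -2.1]
width: 12.0
```

```bash
python3 st.py
python3 - <<'E'
from h import *
for z in (10,6): print(to([524,-211.5,z]))
overlay('wrist','w14o',crop=(150,110,350,260),f=4)
E
```

```text
28.25 [-0.07  0.05 -1.75] [0.29 0.61 0.78] [-0.572  0.208  0.027] [ 524.4 -210.2   25.2] 12.2
(array([-0.   ,  0.082,  0.06 ]), array([-0.001,  0.   , -0.   ]))
(array([-0.   ,  0.102,  0.077]), array([-0.001,  0.   , -0.   ]))
```

View pics/w14o.png

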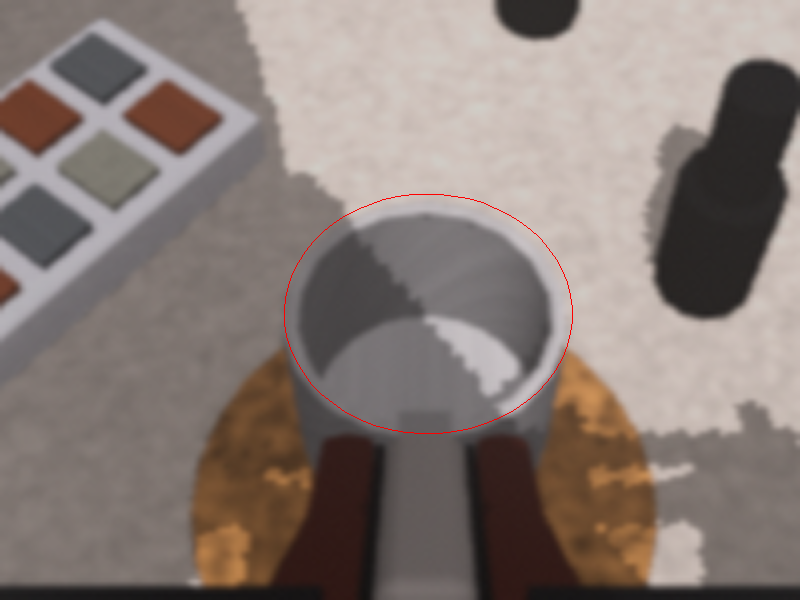

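The cup is empty and shut over the coaster. I'll lower it gently, feeling for contact.

move_arm(
  motion=[
    [[0, 0.02, 0.017], [0, 0, 0]],
    [[0, 0.045, 0.035], [0, 0, 0]],
    [[0, 0.065, 0.05], [0, 0, 0]],
    [[0, 0.08, 0.06], [0, 0, 0]],
    [[0, 0.085, 0.064], [0, 0, 0]],
  ],
)

```text
t: 28.92
ee_pos: [509.9, -256.2, 83.5]
orientation: [-2.265, 0.349, -0.158]
ft_force: [-0.0, -0.4, -2.2]
width: 12.1
```

```bash
python3 st.py
```

```text
29.12 [-0.14  0.33 -1.62] [0.38 0.33 0.09] [-0.558  0.212  0.01 ] [ 524.1 -211.5    9.6] 12.1
```

move_arm(
  motion=[
    [[0, 0.003, 0.003], [0, 0, 0]],
    [[0, 0.006, 0.005], [0, 0, 0]],
    [[0, 0.01, 0.009], [0, 0, 0]],
    [[0, 0.013, 0.011], [0, 0, 0]],
    [[0, 0.013, 0.011], [0, 0, 0]],
  ],
)

```text
t: 29.75
ee_pos: [509.9, -256.2, 81.1]
orientation: [-2.265, 0.348, -0.158]
ft_force: [0.6, -0.2, -1.9]
width: 11.7
```

```bash
python3 st.py
```

```text
29.95 [-0.06 -0.09 -1.83] [0.51 0.46 0.32] [-0.572  0.224  0.005] [ 524.1 -211.6    7. ] 12.1
```

move_arm(
  motion=[
    [[0, 0.001, 0.001], [0, 0, 0]],
    [[0, 0.003, 0.002], [0, 0, 0]],
    [[0, 0.005, 0.004], [0, 0, 0]],
    [[0, 0.005, 0.004], [0, 0, 0]],
    [[0, 0.005, 0.004], [0, 0, 0]],
  ],
)

```text
t: 30.58
ee_pos: [509.9, -256.3, 80.2]
orientation: [-2.265, 0.348, -0.158]
ft_force: [0.5, -0.2, -1.3]
width: 11.8
```

```bash
python3 st.py
```

```text
30.77 [-0.22  0.01 -1.48] [0.3  0.6  0.19] [-0.538  0.183 -0.001] [ 524.1 -211.6    6. ] 11.9
```

move_arm(
  motion=[
    [[0, 0.001, 0.001], [0, 0, 0]],
    [[0, 0.003, 0.002], [0, 0, 0]],
    [[0, 0.005, 0.004], [0, 0, 0]],
    [[0, 0.005, 0.004], [0, 0, 0]],
    [[0, 0.005, 0.004], [0, 0, 0]],
  ],
)

```text
t: 31.4
ee_pos: [510.0, -256.5, 80.0]
orientation: [-2.264, 0.348, -0.159]
ft_force: [-1.5, -1.7, 5.3]
width: 11.9
```

```bash
python3 st.py
```

```text
31.6 [-2.22 -2.04  5.83] [0.81 0.38 0.34] [0.281 0.241 0.304] [ 524.1 -211.6    5.9] 11.8
```

Firm contact at the original height. I'll ease 0.5 mm and open.

move_arm(
  motion=[
    [[0, -0.004, -0.003], [0, 0, 0]],
    [[0, -0.004, -0.003], [0, 0, 0]],
    [[0, -0.004, -0.003], [0, 0, 0]],
    [[0, -0.004, -0.003], [0, 0, 0]],
    [[0, -0.004, -0.003], [0, 0, 0]],
  ],
)

```text
t: 32.22
ee_pos: [510.0, -256.3, 80.1]
orientation: [-2.265, 0.348, -0.159]
ft_force: [-1.6, -1.4, 3.3]
width: 12.1
```

move_arm(
  motion=[
    [[0, 0, 0], [0, 0, 0]],
    [[0, 0, 0], [0, 0, 0]],
    [[0, 0, 0], [0, 0, 0]],
    [[0, 0, 0], [0, 0, 0]],
    [[0, 0, 0], [0, 0, 0]],
  ],
  gripper=0.6,
)

```text
t: 32.85
ee_pos: [510.0, -256.3, 80.0]
orientation: [-2.265, 0.348, -0.158]
ft_force: [0.2, -0.5, -0.6]
width: 52.6
```

```bash
python3 st.py;python3 - <<'E'
from h import *
save('wrist','wrist15')
E
```

```text
33.05 [-0.39 -0.39  0.07] [0.64 0.59 0.59] [-0.304  0.089 -0.01 ] [ 524.1 -211.5    5.8] 52.4
```

View pics/wrist15.png

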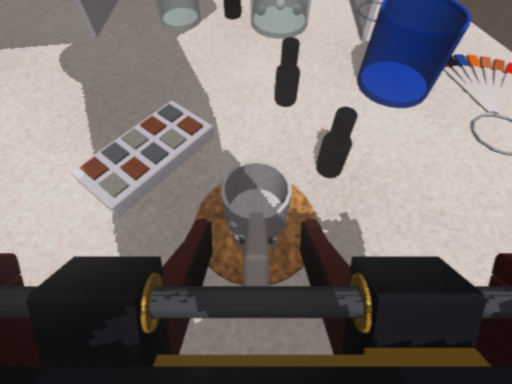

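The cup stands free on the coaster, and marbles are visible in the jar at (280,15). I'll retreat along the tool axis.

move_arm(
  motion=[
    [[0, 0, -0.1], [0, 0, 0]],
    [[0, 0, -0.25], [0, 0, 0]],
    [[0, 0, -0.45], [0, 0, 0]],
    [[0, 0, -0.65], [0, 0, 0]],
    [[0, 0, -0.8], [0, 0, 0]],
  ],
)

```text
t: 33.72
ee_pos: [482.3, -345.3, 160.8]
orientation: [-2.267, 0.349, -0.161]
ft_force: [0.5, -0.5, 0.3]
width: 52.5
```

move_arm(
  motion=[
    [[0, 0, -0.1], [0, 0, 0]],
    [[0, 0, -0.2], [0, 0, 0]],
    [[0, 0, -0.3], [0, 0, 0]],
    [[0, 0, -0.3], [0, 0, 0]],
    [[0, 0, -0.3], [0, 0, 0]],
  ],
)

```text
t: 34.35
ee_pos: [472.5, -374.6, 187.9]
orientation: [-2.264, 0.348, -0.158]
ft_force: [-0.8, -0.2, 0.1]
width: 52.7
```

```bash
python3 st.py;python3 - <<'E'
from h import *
for c in('wrist','scene','side'): 
  save(c,c+'16')
  for n in ('cup','coaster','jar','tab','polish_a','narrow_jar','gem_case'): print(c,n,[(round(d['p'],2),np.round(d['location']).tolist()) for d in ctrl.pinpoint(c,n)[:4]])
E
```

```text
34.55 [ 0.33 -0.49  0.21] [0.47 0.31 0.44] [-0.306  0.134  0.003] [ 486.6 -329.6  113.7] 52.8
wrist cup [(0.92, [523.0, -212.0, 4.0]), (0.53, [502.0, -273.0, 97.0])]
wrist coaster [(0.82, [524.0, -215.0, -0.0]), (0.63, [502.0, -271.0, 96.0])]
wrist jar [(0.95, [744.0, -73.0, 1.0]), (0.57, [664.0, 107.0, 0.0])]
wrist tab [(0.73, [513.0, -254.0, 29.0]), (0.68, [523.0, -211.0, 2.0])]
wrist polish_a [(0.69, [611.0, -172.0, 2.0]), (0.65, [608.0, -61.0, 1.0]), (0.58, [600.0, 149.0, -2.0])]
wrist narrow_jar [(0.57, [518.0, 162.0, 5.0])]
wrist gem_case [(0.65, [441.0, -101.0, 2.0])]
scene cup [(0.81, [522.0, -212.0, 9.0])]
scene coaster [(0.79, [529.0, -213.0, -0.0])]
scene jar [(0.74, [746.0, -74.0, -2.0]), (0.59, [660.0, 108.0, -1.0])]
scene tab [(0.62, [510.0, -256.0, 27.0])]
scene polish_a [(0.78, [615.0, -172.0, 0.0]), (0.49, [515.0, 158.0, 0.0]), (0.44, [608.0, -57.0, 3.0])]
scene narrow_jar [(0.91, [516.0, 158.0, 1.0])]
scene gem_case [(0.73, [445.0, -104.0, -5.0]), (0.61, [518.0, 154.0, 2.0])]
side cup []
side coaster [(0.56, [526.0, -212.0, -1.0]), (0.42, [660.0, 106.0, 92.0])]
side jar [(0.9, [663.0, 107.0, -3.0]), (0.83, [744.0, -73.0, -1.0]), (0.51, [712.0, 287.0, -0.0])]
side tab [(0.72, [513.0, -254.0, 25.0])]
side polish_a [(0.66, [607.0, -63.0, -1.0]), (0.64, [601.0, 152.0, 3.0]), (0.56, [615.0, -174.0, 2.0])]
side narrow_jar [(0.74, [519.0, 158.0, -0.0])]
side gem_case [(0.63, [438.0, -105.0, -4.0])]
```

View pics/wrist16.png

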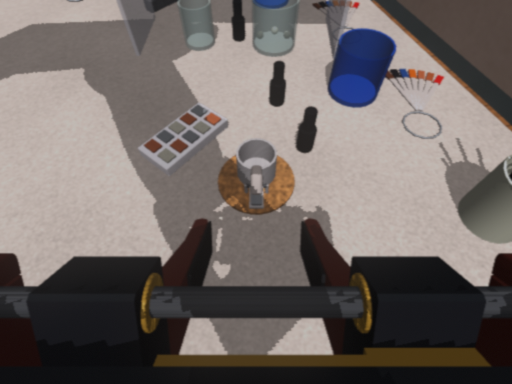

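View pics/scene16.png

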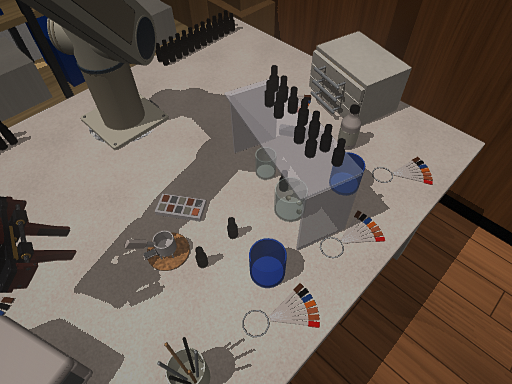

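View pics/side16.png

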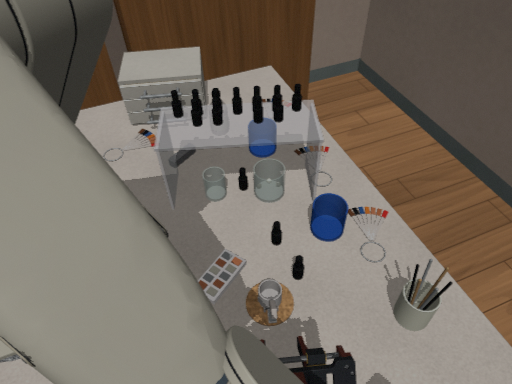

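The cup is upright on its coaster at about (523,-212) and the bystanders are where they were. The jar is at (662,107) with the marbles inside. I'll zoom in on the marbles once more and then hand in.

Run:
```python
import cv2
i=cv2.imread('pics/side16.png')[155:205,240:300]; j=cv2.imread('pics/scene16.png')[165:225,260:320]
a=cv2.resize(i,(380,380),interpolation=cv2.INTER_CUBIC);b=cv2.resize(j,(380,380),interpolation=cv2.INTER_CUBIC)
cv2.imwrite('pics/m16.png',cv2.hconcat([a,b]))
```

```text
(no output)
```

View pics/m16.png

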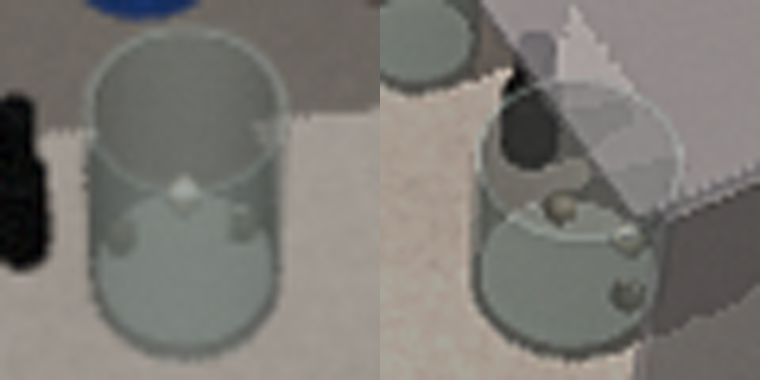

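Both views show three marbles on the jar's floor, so I'm handing in.

```bash
python3 -c "
from workcell import ctrl
print(ctrl.close_job())"
```

```text
the job is handed in; nothing more can be done
None
```

The three marbles are in the wide jar, and the empty cup is back upright on its coaster. I handed the job in at about 35 s; the interface gives no verdict.

- **Release:** I held the cup level over the mouth, bottom shut, and felt the strike block touch the rim at a cup height of about 77 mm. About 11 mm lower it reached the stop, at roughly 11 N above the force with the cup hanging free, and I then eased off. The peak between force readings was not recorded, so 11 N is the highest value I saw.
- **Marbles:** the final scene and side pictures both show three marbles on the jar's floor.
- **Cup:** it stands about 4 mm from the coaster's centre, its inside looked empty and its bottom shut, and the gripper is well clear.
- **Jar, bystanders and shelf:** the wide jar, the narrow jar, the bottles and the gem case were re-measured within a few mm of where they started. The buffer and lotion bottle were judged only by eye. I felt no contact with the shelf.
- **Disagreements:** the wrist camera showed the cup 3 to 5 mm lower or farther than the hand pose implied, so I set heights by feel. The networks never found a marble by name, so the marble count is from looking at the pictures. The side camera also missed the cup in the last check, but the scene and wrist cameras agreed on it.

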